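# Weigh a set of guitar pickups in the parts caddy

### The job

Lift the polish canister off the bench scale by its handle and stand it upright on the round cork mat, then set the empty caddy level and well centred on the scale's narrow plate, its handle board along the plate's long side, and press the scale's button fully once to zero it. Lay every loose guitar pickup flat in the caddy, one to a compartment, spreading them evenly over its two sides so that it stands level and does not tip or slide out of place, and when all are in press the button fully again and let it go to store the weight. Leave everything else on the bench where it is.

Things in the scene. Friction and masses are not known exactly. Their poses are not given: they have to be found in the camera images.
- plate (a point): centre of the top of the bench scale's narrow steel plate: 150 mm along its x, 68 mm along its y, top 62 mm above the bench, rigid. x points away from the robot's end of the scale, z up. Below it the fixed grey scale body, 170 mm wide and 35 mm high, reaches 205 mm to -x and 95 mm to +x of this point.
- store_top (a point): centre of the top of the scale's round grey push button, 32 mm across, pressed straight down, 59 mm above the bench when up, on the console at the robot's end of the scale: 168 mm to -x and 40 mm to -y of the plate's centre. A dark display window lies beside it. This point moves with the button.
- store (a joint): travel of that push button: 0 up, 0.008 m fully down; it springs back by itself. About 5 N presses it fully down.
- canister_mid (a point): white polish canister, on the scale's plate at the start; this point is on its axis, 72.5 mm above its underside, z up. Body 72 mm across, 94 mm high; fixed round steel arch handle on top: a level bar 12 mm thick, 62 mm long along the canister's y, its centre line 66.5 mm above this point, 39 mm free under it. 0.3 to 0.65 kg.
- stop_l (a point): top of one of the scale's two fixed rubber overload stops (24 x 40 mm), 112 mm to +y of the plate's centre and 10 mm lower than the plate (the other is 112 mm to -y), on a 20 mm high arm along y, 40 mm wide. An unevenly loaded caddy tips about 0.12 rad and leans on a stop; more weight on its other side levels it again.
- mat_top (a point): centre of the top of a fixed round cork mat, 124 mm across and 3 mm thick, on the bench.
- caddy_mid (a point): light open plywood parts caddy, 0.16 kg; this point is its centre, 37.5 mm above its underside. 190 mm along its x, 238 mm along its y; outer walls 30 mm high, 3 mm thick. With its x along the plate's x it overhangs the plate by 85 mm on the +y and -y sides, and tips if two pickups lie on one side and none on the other; one alone does not if both are well centred.
- caddy_handle (a point): centre of the top edge of the caddy's handle, 75 mm above its underside: an upright board 8 mm thick (y), 100 mm long (x) and rising 45 mm above the walls.
- caddy_floor (a point): centre of the caddy's inner floor, 3 mm above its underside. A board along x (8 mm thick, 30 mm high, below the handle) parts the +y and -y sides; a low strip along y (4 mm thick, top 12 mm above the floor) divides each side, making four compartments 90 (x) by 112 (y) mm, centred at x = +-47.5 mm, y = +-60 mm from here.
- pickup1_mid (a point): guitar pickup (all alike, 0.165 kg; two to four are there): a black mounting ring 46 mm (x) x 91 mm (y), 6 mm high, and on it a steel cover 38 mm (x) x 70 mm (y) whose top is 30 mm above the underside. This point is at its centre, 15 mm above the underside; z up. Grip it across the cover's 38 mm.
- pickup2_mid (a point): guitar pickup (all alike, 0.165 kg; two to four are there): a black mounting ring 46 mm (x) x 91 mm (y), 6 mm high, and on it a steel cover 38 mm (x) x 70 mm (y) whose top is 30 mm above the underside. This point is at its centre, 15 mm above the underside; z up. Grip it across the cover's 38 mm.
- pickup3_mid (a point): guitar pickup (all alike, 0.165 kg; two to four are there): a black mounting ring 46 mm (x) x 91 mm (y), 6 mm high, and on it a steel cover 38 mm (x) x 70 mm (y) whose top is 30 mm above the underside. This point is at its centre, 15 mm above the underside; z up. Grip it across the cover's 38 mm.
- pickup4_mid (a point): guitar pickup (all alike, 0.165 kg; two to four are there): a black mounting ring 46 mm (x) x 91 mm (y), 6 mm high, and on it a steel cover 38 mm (x) x 70 mm (y) whose top is 30 mm above the underside. This point is at its centre, 15 mm above the underside; z up. Grip it across the cover's 38 mm.
- spool: bystander: small heavy wire spool, 44 mm across and 32 mm high, between the pickups and the scale; origin at its underside
- oil: bystander: small black bottle, 48 mm across, 110 mm high; origin at its underside
- caul: bystander: wooden block 45 x 200 x 30 mm; origin at its underside
Not all that is in view belongs to the job. What is shaped like the part that bears pickup2_mid but turquoise is not meant.

How it is judged:
By the outcome, as a careful person would: the job done as asked, in the order asked, and still so for the second after the job is handed in, with the robot touching nothing.
Of pickup1, pickup2, pickup3, pickup4 only 2 to 4 are there at a start; the rules pass over those that are not, and their reading is None.
At some moment in a run one of pickup1, pickup2, pickup3, pickup4 may be knocked a few centimetres aside while the robot is not near it.
It also fails if it takes over 210 s, if anything falls off the work surface, if the arm or the gripper's body presses on something with over 40 N, if the wrist force passes 120 N, or if a joint passes its speed limit or range.

### The arm

A 6-joint arm with a two-finger parallel gripper is mounted at the origin on the work surface. World frame = base frame: x ahead of the robot, y to its left, z up, the work surface at z = 0. Lengths are in m, angles in rad, forces in N, time in s.
With the tool pointing down it reaches from about 0.375 to 0.9 m from the base axis. Payload 3.1 kg.
Tool frame: the origin (TCP) lies at the very end of the fingers, on their centre line; the grasp point (between the pads) lies 19 mm behind it; z points along the fingers, y is the direction in which the jaws open and shut (so a half turn about z gives the same grasp; the last joint's range is limited). The gripper opens to 85 mm and grips with 20 to 120 N. Pads are 22 mm wide; open, the fingers measure 114 mm over their backs; the gripper's body (76 mm by 85 mm) begins 54 mm behind the grasp point. The pads swing forward as they close: fully open they stand 13 mm farther back than shut.
Start: joints at [-1.506, 0.527, 1.433, -0, 1.181, -0.178], TCP at [0.151, -0.606, 0.231] pointing down, gripper open.
Joint ranges: [-3.08, 3.08], [-0.75, 2.2], [0.22, 2.44], [-1.43, 4.57], [0, 2.65], [-2.85, 2.85]. Speed limits (rad/s): [2.79, 2.79, 3.14, 3.14, 3.14, 3.14].

### API

Orientations are given as a unit quaternion [x, y, z, w].
In Python, from station import manip gives the robot as it stands. The module is installed in compiled form; this text tells all that it offers.
- The arm moves only by the tool send_rows, never from a script. Its argument "commands" is a list of rows, each an object with "delta_pos": the shift along the world's x, y, z in cm, a list of three; "yaw": the turn about the world's z in rad. A call has 1 to 10 rows; each row shifts and turns the pose as measured when the row begins; what a row does not reach is not made up. A row lasts 1/8 s, in which the tool goes at most 62.5 mm and 10.7 degrees, less where a joint would pass 70% of its speed; a pose out of reach is approached as far as the arm can. A call is refused whole if a number of a shift passes 6.25 or a number of a turn 0.188, either way. A call with a gripper value outside its range is refused whole. "grip" is the closure, from -1 (fully open) to 1 (shut), set as the call begins (left out, the last holds). The fingers move at their own pace and stop on an object; "force" is the grip in N (left out, the last holds). Time passes only in rows, so rows that do not move let the fingers close. It gives the time, the measured TCP pose, the force and the opening at its end, in the units of the state.
- manip.sense(): the state, without advancing time (a new reading comes with each control period).
- manip.snapshot(name): name is "scene" or "top"; returns the picture (480x640x3 uint8, blue, green, red); there is no depth.
- manip.get_calibration(name): a dict with "fx", "fy", "cx", "cy" (pixels), "dist_coeffs" ([k1, k2, p1, p2, k3] as OpenCV has them; the pictures are not rectified), "world_to_cam" (4x4, takes a point from world to camera coordinates). Camera axes: x right, y down, z forward; pixel columns grow to the right and rows downward; lengths in m; the calibration is good to about 2 mm. A picture is of the moment at which its call begins. get_calibration takes no time and is no camera call.
- manip.sign_off(): hands the job in, once; it reports no verdict.
The state is a dict: "t": time; "q": joint angles; "qd": joint speeds; "tau": joint torques, N m; "tcp_pos": TCP position; "tool_rot": TCP orientation; "force": force on the tool from outside, world axes, zero at the start; "ft_torque": the same for the moment, N m; "finger_gap": opening from 0.0 (shut) to 1.0 (fully open).
Only numpy, scipy, OpenCV 4.12 (cv2) and the standard library are available. Lean on these libraries where they do the work, as an engineer would, in place of code of your own. Each camera call takes 0.05 s, during which the arm holds its last target. There are 200 camera calls.

## Working session

There is one attempt and no reset: what is moved stays moved. The work goes in short steps, Python scripts to look and compute and a tool call to move; the robot and the scene stay as the last step left them, time stands still between calls to the robot, and variables do not carry over. Pictures are saved under pics/ and viewed, about 12 in all and at most 16, crops included, and the job is handed in when it is done.

Besides the shell and the picture viewer there is one more tool, called after "Call:" by a JSON object that holds its "api" and its "payload". send_rows: Moves the arm, as the interface text tells. Its arguments: {"type":"object","properties":{"commands":{"type":"array","items":{"type":"object","properties":{"delta_pos":{"type":"array","items":{"type":"number"}},"yaw":{"type":"number"}}}},"grip":{"type":"number"},"force":{"type":"number"}},"required":["commands"]}

```bash
mkdir -p pics; cat > h.py <<'E'
import numpy as np,cv2
from station import manip
def snap(n,f):
    im=manip.snapshot(n); cv2.imwrite('pics/'+f,im); return im
def ray(n,px):
    c=manip.get_calibration(n);K=np.array([[c['fx'],0,c['cx']],[0,c['fy'],c['cy']],[0,0,1]])
    p=cv2.undistortPoints(np.array(px,float).reshape(-1,1,2),K,np.array(c['dist_coeffs'],float)).reshape(-1,2)
    T=np.array(c['world_to_cam']);R=T[:3,:3];o=-R.T@T[:3,3]
    return o,np.c_[p,np.ones(len(p))]@R
def onz(n,px,z):
    o,d=ray(n,px); return o+d*((z-o[2])/d[:,2])[:,None]
def proj(n,P):
    c=manip.get_calibration(n);K=np.array([[c['fx'],0,c['cx']],[0,c['fy'],c['cy']],[0,0,1]])
    T=np.array(c['world_to_cam'])
    return cv2.projectPoints(np.array(P,float).reshape(-1,3),cv2.Rodrigues(T[:3,:3])[0],T[:3,3],K,np.array(c['dist_coeffs'],float))[0].reshape(-1,2)
E
python3 - <<'E'
from h import *
for n in('scene','top'):
    snap(n,n+'0.png');c=manip.get_calibration(n);print(n,c['fx'],c['cx'],c['cy'],c['dist_coeffs']);print(ray(n,[[c['cx'],c['cy']]]))
print(manip.sense())
E
```

```text
scene 482.7656838898444 317.11664322660766 240.7384391623721 [-0.03360776  0.          0.          0.          0.        ]
(array([1.04307123, 0.2235946 , 1.0116918 ]), array([[-0.51466961, -0.14987982, -0.84418673]]))
top 550.0885727362863 319.5468026822888 239.5104828206972 [-0.02929221  0.          0.          0.          0.        ]
(array([0.44287869, 0.09293705, 1.28274793]), array([[ 0.04802009, -0.00591899, -0.99882883]]))
{'t': 0.1, 'q': array([-1.50552470e+00,  5.28363808e-01,  1.43375405e+00, -1.70777884e-05,
        1.18138888e+00, -1.78515558e-01]), 'qd': array([-9.20104682e-04, -2.18618394e-03, -2.66213520e-03, -7.33439456e-04,
        7.59182128e-05, -4.32463853e-04]), 'tau': array([-1.62913761e-04, -4.43305528e+01, -1.78586769e+01, -1.40531038e-04,
        3.89851702e-03,  1.42419768e-05]), 'tcp_pos': array([ 0.15083507, -0.60587796,  0.23044364]), 'tool_rot': array([ 9.92579320e-01,  1.21595135e-01,  4.62769218e-05, -9.55957497e-04]), 'force': array([-0.2831863 ,  0.26293651,  0.28441727]), 'ft_torque': array([-0.0113647 , -0.01499035,  0.03513728]), 'finger_gap': 0.9971090339504552}
```

View pics/scene0.png

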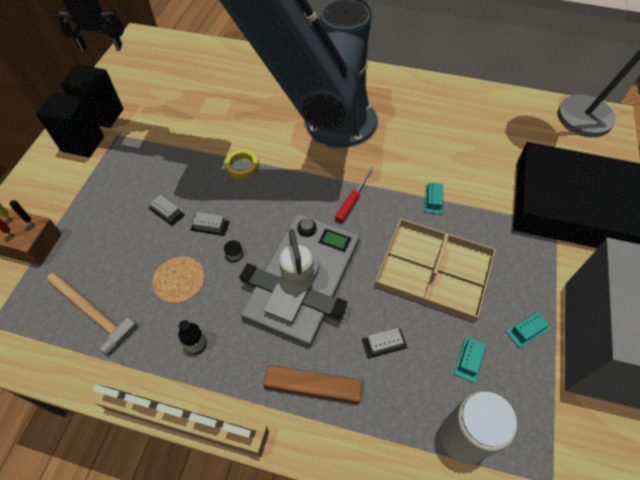

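View pics/top0.png

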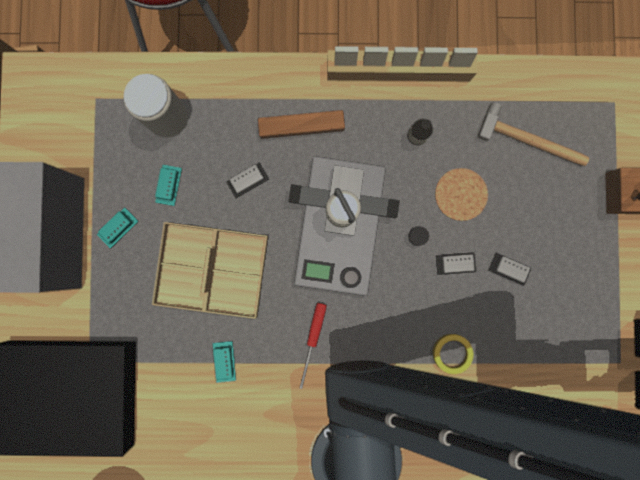

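The top view shows three silver pickups: (247,180), (456,264) and (510,269). The turquoise look-alikes are at (168,185), (117,228) and (224,362), and the bench rack blocks at (400,57) are fixed scenery. The canister is at (343,208), the cork mat at (462,194), the caddy at (211,270), the button at (350,277), the spool at (418,236) and the oil at (420,131).

```bash
python3 - <<'E'
from h import *
im=cv2.imread('pics/top0.png')
cv2.imwrite('pics/c1.png',cv2.resize(im[95:330,145:545],None,fx=2,fy=2,interpolation=cv2.INTER_CUBIC))
hsv=cv2.cvtColor(im,cv2.COLOR_BGR2HSV)
# pickups: bright low-sat cover
m=((hsv[...,1]<45)&(hsv[...,2]>120)).astype(np.uint8)*255
for c in cv2.findContours(m,cv2.RETR_EXTERNAL,cv2.CHAIN_APPROX_NONE)[0]:
    a=cv2.contourArea(c)
    if a<100: continue
    r=cv2.minAreaRect(c)
    b=onz('top',cv2.boxPoints(r),.03)
    print('bright',np.round(r[0],1),int(a),'ctr',b.mean(0).round(4),'sides',np.linalg.norm(b[1]-b[0]).round(3),np.linalg.norm(b[2]-b[1]).round(3),'e01 ang',np.degrees(np.arctan2(*(b[1]-b[0])[[1,0]])).round(1))
m=((hsv[...,0]>5)&(hsv[...,0]<25)&(hsv[...,1]>70)&(hsv[...,2]>80)).astype(np.uint8)*255
for c in cv2.findContours(m,cv2.RETR_EXTERNAL,cv2.CHAIN_APPROX_NONE)[0]:
    a=cv2.contourArea(c)
    if a<800 or a>30000: continue
    r=cv2.minAreaRect(c)
    for z in(.003,.03):
        b=onz('top',cv2.boxPoints(r),z)
        print('wood',z,np.round(r[0],1),int(a),'ctr',b.mean(0).round(4),'sides',np.linalg.norm(b[1]-b[0]).round(3),np.linalg.norm(b[2]-b[1]).round(3),'ang',np.degrees(np.arctan2(*(b[1]-b[0])[[1,0]])).round(1))
E
```

```text
bright [513.3 268.9] 405 ctr [ 0.4382 -0.358   0.03  ] sides 0.035 0.067 e01 ang -24.1
bright [458.3 263.1] 416 ctr [ 0.4508 -0.2315  0.03  ] sides 0.067 0.036 e01 ang -85.7
bright [245.8 178.1] 418 ctr [0.6431 0.2553 0.03  ] sides 0.068 0.036 e01 ang -59.3
bright [ 20.5 226.5] 5078 ctr [0.5303 0.7724 0.03  ] sides 0.096 0.297 e01 ang -89.9
bright [339.9 225.6] 7706 ctr [0.5361 0.0391 0.03  ] sides 0.295 0.166 e01 ang -8.1
bright [491.4 119.6] 278 ctr [ 0.7837 -0.3117  0.03  ] sides 0.086 0.024 e01 ang -21.7
bright [146.5  96.5] 1656 ctr [0.8327 0.488  0.03  ] sides 0.11 0.106 e01 ang -89.9
wood 0.003 [438. 463.] 1301 ctr [-0.0092 -0.19    0.003 ] sides 0.073 0.185 ang 0.1
wood 0.03 [438. 463.] 1301 ctr [ 0.0003 -0.1841  0.03  ] sides 0.071 0.181 ang 0.1
wood 0.003 [166.  420.5] 23595 ctr [0.0846 0.439  0.003 ] sides 0.269 0.771 ang 1.2
wood 0.03 [166.  420.5] 23595 ctr [0.0922 0.4317 0.03  ] sides 0.263 0.755 ang 1.2
wood 0.003 [514.5 362. ] 5853 ctr [ 0.222  -0.3713  0.003 ] sides 0.587 0.242 ang -89.9
wood 0.03 [514.5 362. ] 5853 ctr [ 0.2266 -0.3615  0.03  ] sides 0.574 0.237 ang
[... 496 characters left out ...]
0.12 0.12 ang -89.5
wood 0.003 [627.5 171. ] 1496 ctr [ 0.6716 -0.6454  0.003 ] sides 0.056 0.192 ang -89.2
wood 0.03 [627.5 171. ] 1496 ctr [ 0.6667 -0.6298  0.03  ] sides 0.055 0.188 ang -89.2
wood 0.003 [ 47. 232.] 8007 ctr [0.5212 0.7246 0.003 ] sides 0.225 0.516 ang -90.0
wood 0.03 [ 47. 232.] 8007 ctr [0.5196 0.7113 0.03  ] sides 0.22 0.505 ang -90.0
wood 0.003 [541.4 143.3] 980 ctr [ 0.7354 -0.4392  0.003 ] sides 0.027 0.237 ang -22.3
wood 0.03 [541.4 143.3] 980 ctr [ 0.7293 -0.428   0.03  ] sides 0.027 0.232 ang -22.3
wood 0.003 [300.9 122.9] 1544 ctr [0.7792 0.1307 0.003 ] sides 0.204 0.046 ang -84.4
wood 0.03 [300.9 122.9] 1544 ctr [0.7721 0.1299 0.03  ] sides 0.199 0.045 ang -84.4
```

View pics/c1.png

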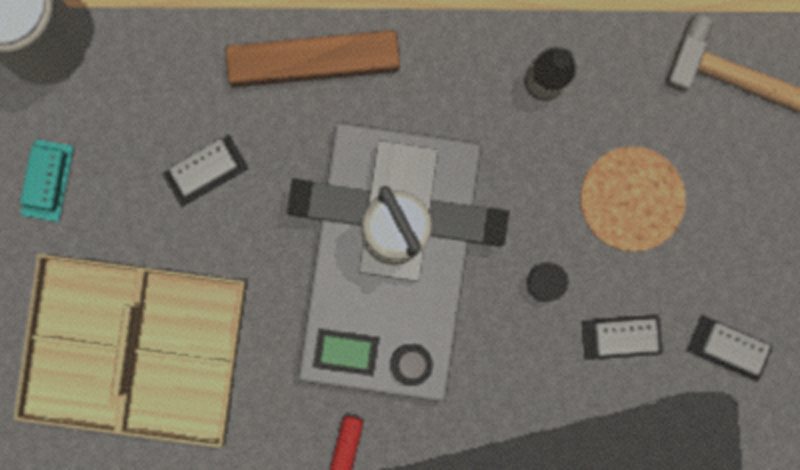

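Crop: the three choices are silver covers on black rings (crop (205,168), (625,337), (735,347)). The plate corners, handle bar (385,190)-(415,250) and button (411,364) are clear.

```bash
python3 - <<'E'
from h import *
im=cv2.imread('pics/top0.png')
cr=lambda P:np.array(P,float)/2+[145-.25,95-.25]
b=onz('top',cr([[380,142],[437,149],[421,280],[361,272]]),.062)
print('plate',b.mean(0).round(4),[np.linalg.norm(b[i]-b[i-1]).round(3) for i in range(4)],np.degrees(np.arctan2(*((b[0]+b[1]-b[2]-b[3])[[1,0]]))).round(1))
b=onz('top',cr([[337,125],[480,145],[443,400],[301,380]]),.035)
print('body',b.round(3).tolist(),[np.linalg.norm(b[i]-b[i-1]).round(3) for i in range(4)])
for i,j in((0,3),(1,2)):print(np.degrees(np.arctan2(*((b[i]-b[j])[[1,0]]))).round(2))
for i,j in((0,1),(3,2)):print(np.degrees(np.arctan2(*((b[j]-b[i])[[1,0]]))).round(2))
x=(b[0]+b[1]-b[2]-b[3])[:2];x/=np.linalg.norm(x);y=np.array([-x[1],x[0]])
c=b.mean(0)[:2]+.055*x;print('plate from body',c,'ang',np.degrees(np.arctan2(x[1],x[0])))
print('button pred',c-.168*x-.04*y,'meas',onz('top',cr([[411,364]]),.059))
print('stops pred px crop',(proj('top',[[*(c+s*.112*y),.052] for s in(1,-1)])-[144.75,94.75])*2)
h=onz('top',cr([[385,192],[414,249]]),.207);print('handle',h,h.mean(0),np.linalg.norm(h[0]-h[1]),np.degrees(np.arctan2(*((h[0]-h[1])[[1,0]]))))
print('can rim',onz('top',cr([[397,227]]),.156))
# scene view zoom of canister & scale to check the handle
s=cv2.imread('pics/scene0.png');cv2.imwrite('pics/c2.png',cv2.resize(s[140:360,130:520],None,fx=2,fy=2,interpolation=cv2.INTER_CUBIC))
print('scene proj handle crop',(proj('scene',[*h,[.433,.335,.075],[.433,.335,.03]])-[130,140])*2)
E
```

```text
plate [0.5901 0.0302 0.062 ] [np.float64(0.147), np.float64(0.064), np.float64(0.148), np.float64(0.067)] -7.5
body [[0.691, 0.101, 0.035], [0.669, -0.063, 0.035], [0.378, -0.021, 0.035], [0.4, 0.14, 0.035]] [np.float64(0.294), np.float64(0.165), np.float64(0.294), np.float64(0.162)]
-7.65
-8.25
-97.66
-97.73
plate from body [0.58921395 0.03170768] ang -7.94755036827088
button pred [0.41729692 0.01532066] meas [[0.41925635 0.0170736  0.059     ]]
stops pred px crop [[299.3674631  198.07239544]
 [496.48596166 226.63274828]]
handle [[0.59080912 0.0522131  0.207     ]
 [0.53473215 0.02356565 0.207     ]] [0.56277064 0.03788937 0.207     ] 0.0629706531407053 27.060642508215984
can rim [[0.56168656 0.03781736 0.156     ]]
scene proj handle crop [[335.52231485 227.30844546]
 [324.05418609 174.75264653]
 [620.52793294 226.61920181]
 [612.65129228 246.40910894]]
```

View pics/c2.png

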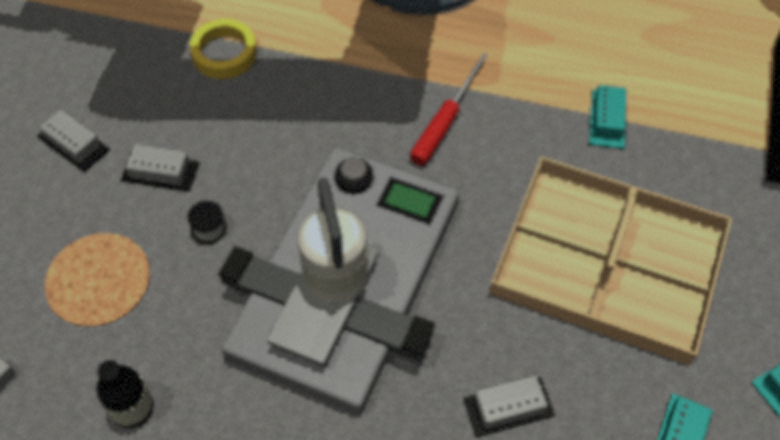

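Call:
{"api": "send_rows", "payload": {"commands": [{"delta_pos":[0,0,5],"yaw":0},{"delta_pos":[3.5,5,1],"yaw":0.03},{"delta_pos":[3.5,5,0],"yaw":0.03},{"delta_pos":[3.5,5,0],"yaw":0.03},{"delta_pos":[3.5,5,0],"yaw":0.03},{"delta_pos":[3.5,5,0],"yaw":0.03},{"delta_pos":[3.5,5,0],"yaw":0.03},{"delta_pos":[3.5,5,0],"yaw":0.03},{"delta_pos":[3.5,5,0],"yaw":0.02},{"delta_pos":[3.5,5,0],"yaw":0}], "grip": -1, "force": 40}}

```text
t: 1.35
tcp_pos: [0.4679, -0.1473, 0.288]
tool_rot: [0.972, 0.233, 0.001, -0.002]
force: [0.5, -1.1, -1.1]
finger_gap: 0.998
```

Call:
{"api": "send_rows", "payload": {"commands": [{"delta_pos":[2.4,4.7,0],"yaw":0},{"delta_pos":[2.4,4.7,0],"yaw":0},{"delta_pos":[2.4,4.7,0],"yaw":0},{"delta_pos":[2.3,4.4,0],"yaw":0},{"delta_pos":[0,0,0],"yaw":0},{"delta_pos":[0,0,0],"yaw":0}]}}

```text
t: 2.1
tcp_pos: [0.5653, 0.0483, 0.2855]
tool_rot: [0.972, 0.237, -0.001, -0.003]
force: [-0.3, 0.3, 1.0]
finger_gap: 1.0
```

```bash
python3 - <<'E'
from h import *
s=snap('scene','s1.png');cv2.imwrite('pics/c3.png',cv2.resize(s[160:310,220:370],None,fx=4,fy=4,interpolation=cv2.INTER_CUBIC))
print(manip.sense()['tcp_pos'],(proj('scene',[[.563,.038,.201],[.563,.038,.182],manip.sense()['tcp_pos']])-[220,160])*4)
E
```

```text
[0.56521264 0.04810199 0.28555967] [[300.05486638 328.05422312]
 [301.91107657 348.13048878]
 [310.67761867 238.348164  ]]
```

View pics/c3.png

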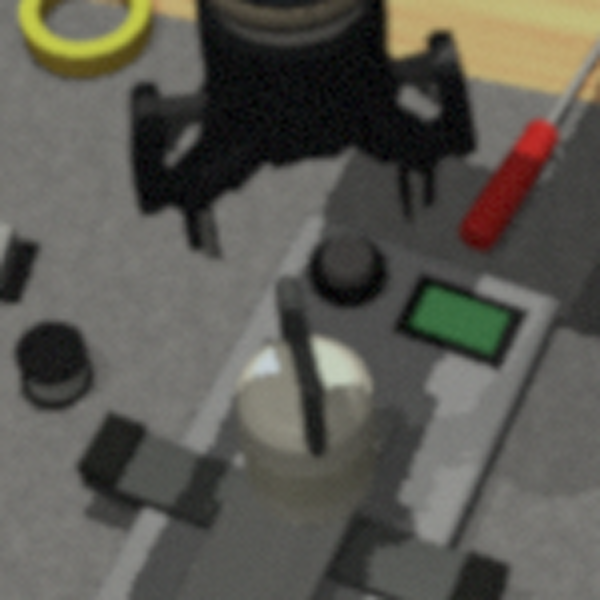

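The picture shows the open jaws straddling the bar, whose centre is at about (300,330) in the crop. I'll shift -1 cm in y and descend.

Call:
{"api": "send_rows", "payload": {"commands": [{"delta_pos":[-0.2,-1.0,0],"yaw":0},{"delta_pos":[0,0,-2],"yaw":0},{"delta_pos":[0,0,-3],"yaw":0},{"delta_pos":[0,0,-2.5],"yaw":0},{"delta_pos":[0,0,-1.5],"yaw":0},{"delta_pos":[0,0,-1],"yaw":0},{"delta_pos":[0,0,0],"yaw":0},{"delta_pos":[0,0,0],"yaw":0}]}}

```text
t: 3.15
tcp_pos: [0.5624, 0.0267, 0.1856]
tool_rot: [0.973, 0.23, 0.001, -0.001]
force: [0.1, -0.1, -0.3]
finger_gap: 1.001
```

Call:
{"api": "send_rows", "payload": {"commands": [{"delta_pos":[0,0.6,-0.3],"yaw":0.005},{"delta_pos":[0,0.5,-0.1],"yaw":0},{"delta_pos":[0,0,0],"yaw":0},{"delta_pos":[0,0,0],"yaw":0}]}}

```text
t: 3.65
tcp_pos: [0.5634, 0.0391, 0.1831]
tool_rot: [0.972, 0.234, 0.002, -0.0]
force: [-0.0, 0.2, -1.3]
finger_gap: 0.999
```

Call:
{"api": "send_rows", "payload": {"commands": [{"delta_pos":[0,0,0],"yaw":0},{"delta_pos":[0,0,0],"yaw":0},{"delta_pos":[0,0,0],"yaw":0},{"delta_pos":[0,0,0],"yaw":0},{"delta_pos":[0,0,0],"yaw":0},{"delta_pos":[0,0,0],"yaw":0},{"delta_pos":[0,0,0],"yaw":0},{"delta_pos":[0,0,0],"yaw":0}], "grip": 1, "force": 60}}

```text
t: 4.65
tcp_pos: [0.5636, 0.0383, 0.1832]
tool_rot: [0.972, 0.233, 0.003, 0.0]
force: [0.5, -0.7, -0.4]
finger_gap: 0.116
```

Call:
{"api": "send_rows", "payload": {"commands": [{"delta_pos":[0,0,0.5],"yaw":0},{"delta_pos":[0,0,1],"yaw":0},{"delta_pos":[0,0,1.5],"yaw":0},{"delta_pos":[0,0,1.5],"yaw":0},{"delta_pos":[0,0,1.5],"yaw":0},{"delta_pos":[0,0,1.5],"yaw":0},{"delta_pos":[0,0,1],"yaw":0},{"delta_pos":[0,0,0],"yaw":0}]}}

```text
t: 5.65
tcp_pos: [0.5617, 0.0391, 0.2736]
tool_rot: [0.972, 0.234, 0.001, -0.001]
force: [0.2, 0.0, -6.0]
finger_gap: 0.118
```

Call:
{"api": "send_rows", "payload": {"commands": [{"delta_pos":[0.2,-1,0],"yaw":0},{"delta_pos":[0.4,-2,0],"yaw":0},{"delta_pos":[0.6,-3,0],"yaw":0},{"delta_pos":[0.6,-3.5,0],"yaw":0},{"delta_pos":[0.6,-3.5,0],"yaw":0},{"delta_pos":[0.6,-3.5,0],"yaw":0},{"delta_pos":[0.6,-3.5,0],"yaw":0},{"delta_pos":[0.6,-3.5,0],"yaw":0},{"delta_pos":[0.5,-2.5,0],"yaw":0},{"delta_pos":[0.2,-1.5,0],"yaw":0}]}}

```text
t: 6.9
tcp_pos: [0.6081, -0.2565, 0.2657]
tool_rot: [0.973, 0.232, -0.004, -0.002]
force: [-0.3, 0.2, -5.2]
finger_gap: 0.118
```

Call:
{"api": "send_rows", "payload": {"commands": [{"delta_pos":[0,0,0],"yaw":0},{"delta_pos":[0,0,0],"yaw":0},{"delta_pos":[0,0,0],"yaw":0},{"delta_pos":[0,0,0],"yaw":0}]}}

```text
t: 7.4
tcp_pos: [0.6075, -0.2539, 0.2651]
tool_rot: [0.973, 0.232, -0.005, -0.004]
force: [-0.2, 0.6, -4.1]
finger_gap: 0.121
```

Call:
{"api": "send_rows", "payload": {"commands": [{"delta_pos":[0.3,0.4,-1],"yaw":0},{"delta_pos":[0.2,0.3,-2],"yaw":0},{"delta_pos":[0,0,-2.5],"yaw":0},{"delta_pos":[0,0,-2.5],"yaw":0},{"delta_pos":[0,0,-2],"yaw":0},{"delta_pos":[0,0,-1.3],"yaw":0},{"delta_pos":[0,0,-0.7],"yaw":0},{"delta_pos":[0,0,0],"yaw":0},{"delta_pos":[0,0,0],"yaw":0}]}}

```text
t: 8.52
tcp_pos: [0.6147, -0.2418, 0.1406]
tool_rot: [0.972, 0.235, -0.004, -0.004]
force: [0.1, -0.8, -5.0]
finger_gap: 0.12
```

Call:
{"api": "send_rows", "payload": {"commands": [{"delta_pos":[0,-0.2,-0.6],"yaw":0},{"delta_pos":[0,-0.2,-0.4],"yaw":0},{"delta_pos":[0,0,-0.2],"yaw":0},{"delta_pos":[0,0,-0.2],"yaw":0},{"delta_pos":[0,0,0],"yaw":0},{"delta_pos":[0,0,0],"yaw":0}]}}

```text
t: 9.28
tcp_pos: [0.6156, -0.2469, 0.1274]
tool_rot: [0.972, 0.234, -0.002, -0.002]
force: [0.8, -0.0, -3.9]
finger_gap: 0.113
```

Call:
{"api": "send_rows", "payload": {"commands": [{"delta_pos":[0,0,-0.15],"yaw":0},{"delta_pos":[0,0,-0.15],"yaw":0},{"delta_pos":[0,0,-0.1],"yaw":0},{"delta_pos":[0,0,0],"yaw":0}]}}

```text
t: 9.78
tcp_pos: [0.6162, -0.2473, 0.1244]
tool_rot: [0.972, 0.235, -0.002, -0.002]
force: [0.6, -0.0, -4.3]
finger_gap: 0.114
```

Call:
{"api": "send_rows", "payload": {"commands": [{"delta_pos":[-0.1,0,-0.15],"yaw":0},{"delta_pos":[-0.1,0,-0.1],"yaw":0},{"delta_pos":[0,0,0],"yaw":0}]}}

```text
t: 10.15
tcp_pos: [0.6154, -0.2483, 0.124]
tool_rot: [0.972, 0.234, -0.0, 0.0]
force: [0.0, 0.2, -2.2]
finger_gap: 0.117
```

Call:
{"api": "send_rows", "payload": {"commands": [{"delta_pos":[0,0,-0.1],"yaw":0},{"delta_pos":[0,0,0],"yaw":0}]}}

```text
t: 10.4
tcp_pos: [0.6156, -0.2486, 0.124]
tool_rot: [0.972, 0.235, 0.0, 0.0]
force: [-0.5, -0.4, -1.0]
finger_gap: 0.114
```

Call:
{"api": "send_rows", "payload": {"commands": [{"delta_pos":[0,0,0],"yaw":0},{"delta_pos":[0,0,0],"yaw":0},{"delta_pos":[0,0,0],"yaw":0},{"delta_pos":[0,0,0],"yaw":0},{"delta_pos":[0,0,0],"yaw":0},{"delta_pos":[0,0,0],"yaw":0}], "grip": -1}}

```text
t: 11.15
tcp_pos: [0.6159, -0.2483, 0.1231]
tool_rot: [0.972, 0.235, 0.0, 0.0]
force: [-0.4, 0.1, -0.3]
finger_gap: 0.998
```

Call:
{"api": "send_rows", "payload": {"commands": [{"delta_pos":[0,0,1],"yaw":0},{"delta_pos":[0,0,3],"yaw":0},{"delta_pos":[0,0,5],"yaw":0},{"delta_pos":[0,0,5],"yaw":0},{"delta_pos":[-1,5,0],"yaw":-0.17},{"delta_pos":[-1,5,0],"yaw":-0.17},{"delta_pos":[-1.5,5,0],"yaw":-0.17},{"delta_pos":[-1.5,5,0],"yaw":-0.05},{"delta_pos":[-1.5,5,0],"yaw":0},{"delta_pos":[-1.5,5,0],"yaw":0}]}}

```text
t: 12.4
tcp_pos: [0.5356, 0.0551, 0.2758]
tool_rot: [0.998, -0.057, 0.008, 0.002]
force: [1.0, -0.3, -0.4]
finger_gap: 1.001
```

Call:
{"api": "send_rows", "payload": {"commands": [{"delta_pos":[-1.7,4.5,0],"yaw":0},{"delta_pos":[-1.7,4.5,0],"yaw":0},{"delta_pos":[-1.7,4.5,-1],"yaw":0},{"delta_pos":[-1.7,4.5,-2],"yaw":0},{"delta_pos":[-1.5,4,-2],"yaw":0},{"delta_pos":[-1,2,-2],"yaw":0},{"delta_pos":[0,0,-1],"yaw":0},{"delta_pos":[0,0,0],"yaw":0},{"delta_pos":[0,0,0],"yaw":0}]}}

```text
t: 13.52
tcp_pos: [0.4412, 0.3059, 0.2028]
tool_rot: [0.998, -0.054, 0.016, -0.0]
force: [0.4, 0.4, -0.7]
finger_gap: 0.999
```

```bash
python3 - <<'E'
from h import *
s=snap('scene','s2.png');t=snap('top','t2.png')
cv2.imwrite('pics/c4.png',np.hstack([cv2.resize(s[150:300,60:460],None,fx=2,fy=2)[:, :400*2]]))
a=cv2.resize(s[150:350,90:290],(400,400),interpolation=cv2.INTER_CUBIC);b=cv2.resize(s[150:350,340:540],(400,400),interpolation=cv2.INTER_CUBIC)
cv2.imwrite('pics/c4.png',np.hstack([a,b]));print(manip.sense()['tcp_pos'])
E
```

```text
[0.441272   0.30584095 0.20284616]
```

View pics/c4.png

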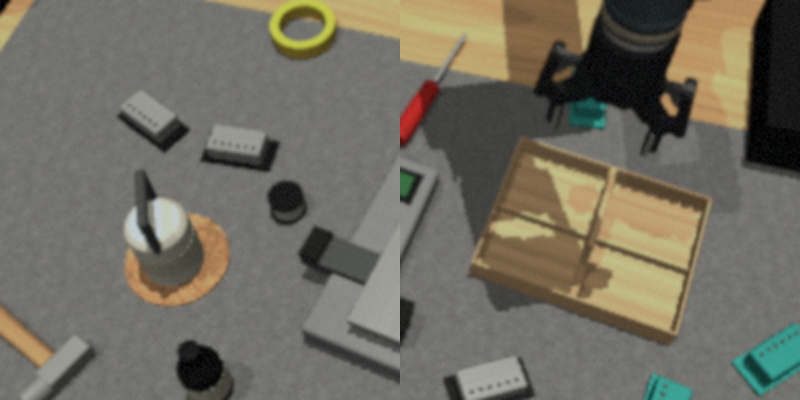

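The canister stands upright inside the mat (left half, around (165,245)). The gripper is over the caddy's handle, so I'll descend.

Call:
{"api": "send_rows", "payload": {"commands": [{"delta_pos":[-0.4,1.5,-2],"yaw":0},{"delta_pos":[-0.4,1.4,-3],"yaw":0},{"delta_pos":[0,0,-3],"yaw":0},{"delta_pos":[0,0,-2],"yaw":0},{"delta_pos":[0,0,-1],"yaw":0},{"delta_pos":[0,0,0],"yaw":0},{"delta_pos":[0,0,0],"yaw":0}]}}

```text
t: 14.5
tcp_pos: [0.4404, 0.334, 0.0954]
tool_rot: [0.998, -0.058, 0.022, -0.003]
force: [0.2, -0.3, 0.2]
finger_gap: 0.998
```

Call:
{"api": "send_rows", "payload": {"commands": [{"delta_pos":[-0.3,0.1,-1],"yaw":0},{"delta_pos":[-0.2,0,-1.5],"yaw":0},{"delta_pos":[-0.2,0,-1],"yaw":0},{"delta_pos":[0,0,-0.6],"yaw":0},{"delta_pos":[0,0,0],"yaw":0},{"delta_pos":[0,0,0],"yaw":0}]}}

```text
t: 15.25
tcp_pos: [0.4333, 0.3354, 0.0525]
tool_rot: [0.998, -0.058, 0.023, -0.004]
force: [0.2, 0.7, 0.4]
finger_gap: 1.002
```

Call:
{"api": "send_rows", "payload": {"commands": [{"delta_pos":[0,0,-0.5],"yaw":0},{"delta_pos":[0,0,-0.3],"yaw":0},{"delta_pos":[0,0,0],"yaw":0}]}}

```text
t: 15.62
tcp_pos: [0.4339, 0.3357, 0.0446]
tool_rot: [0.998, -0.058, 0.024, -0.004]
force: [-0.7, 0.3, -0.2]
finger_gap: 1.0
```

Call:
{"api": "send_rows", "payload": {"commands": [{"delta_pos":[0,0,0],"yaw":0},{"delta_pos":[0,0,0],"yaw":0},{"delta_pos":[0,0,0],"yaw":0},{"delta_pos":[0,0,0],"yaw":0},{"delta_pos":[0,0,0],"yaw":0},{"delta_pos":[0,0,0],"yaw":0},{"delta_pos":[0,0,0],"yaw":0},{"delta_pos":[0,0,0],"yaw":0}], "grip": 1, "force": 50}}

```text
t: 16.62
tcp_pos: [0.4338, 0.3356, 0.0454]
tool_rot: [0.998, -0.058, 0.024, -0.004]
force: [-0.1, -0.4, 0.8]
finger_gap: 0.079
```

Call:
{"api": "send_rows", "payload": {"commands": [{"delta_pos":[0,0,0.5],"yaw":0},{"delta_pos":[0,0,1.5],"yaw":0},{"delta_pos":[0,0,2],"yaw":0},{"delta_pos":[0,0,3],"yaw":0},{"delta_pos":[0,0,3],"yaw":0},{"delta_pos":[0,0,3],"yaw":0},{"delta_pos":[0,0,2],"yaw":0},{"delta_pos":[0,0,0],"yaw":0},{"delta_pos":[0,0,0],"yaw":0}]}}

```text
t: 17.75
tcp_pos: [0.4323, 0.3349, 0.2038]
tool_rot: [0.998, -0.058, 0.024, -0.005]
force: [-0.5, -0.2, -1.9]
finger_gap: 0.083
```

```bash
python3 - <<'E'
from h import *
t=snap('top','t3.png');s=snap('scene','s3.png')
st=manip.sense();print(st['tcp_pos'],st['tool_rot'],st['q'])
E
```

```text
[0.43228384 0.33494495 0.20330635] [ 0.99801615 -0.05797791  0.02412764 -0.00449164] [ 0.4638068   0.44373337  1.69027179 -0.01983287  0.96136037  2.16163573]
```

```bash
python3 - <<'E'
from h import *
for f in('t2.png','t3.png'):
    g=cv2.cvtColor(cv2.imread('pics/'+f),cv2.COLOR_BGR2GRAY)
    print(g[160:240:8,345], g[190,325:365:3])
    for th in(140,150,160,170):
        m=(g>th).astype(np.uint8)*255;m[:150]=0;m[255:]=0;m[:,:300]=0;m[:,400:]=0
        m=cv2.morphologyEx(m,cv2.MORPH_OPEN,np.ones((3,3)))
        for c in cv2.findContours(m,cv2.RETR_EXTERNAL,cv2.CHAIN_APPROX_NONE)[0]:
            if cv2.contourArea(c)<800:continue
            r=cv2.minAreaRect(c);b=onz('top',cv2.boxPoints(r),.062);s=[np.linalg.norm(b[1]-b[0]),np.linalg.norm(b[2]-b[1])]
            e=b[1]-b[0] if s[0]>s[1] else b[2]-b[1]
            print(f,th,b.mean(0).round(4),np.round(s,3),np.degrees(np.arctan2(e[1],e[0])).round(2))
t=cv2.imread('pics/t2.png');a=cv2.resize(t[140:300,270:420],(600,640)[:2],interpolation=cv2.INTER_CUBIC)[:600]
cv2.imwrite('pics/c5.png',cv2.resize(t[150:300,290:410],None,fx=4,fy=4,interpolation=cv2.INTER_CUBIC))
E
```

```text
[101 156 158 156 156 159 158 159 159 164] [ 91  98 154 152 152 158 160 160 156 154 155 158 124 133]
t2.png 140 [0.5906 0.032  0.062 ] [0.147 0.066] -7.86
t2.png 150 [0.5899 0.0318 0.062 ] [0.146 0.065] -7.86
[101 150 155 153 158 154 159 157 157 157] [ 93  92 150 152 152 160 157 153 156 154 155 156 125 133]
t3.png 140 [0.5905 0.0318 0.062 ] [0.147 0.066] -7.86
t3.png 150 [0.5892 0.0319 0.062 ] [0.144 0.065] -7.86
```

View pics/c5.png

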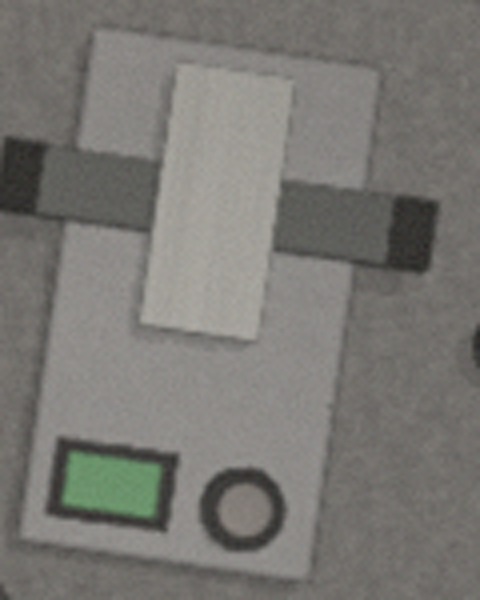

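Plate corners are crisp in the crop at (175,65), (293,78), (258,340), (140,322). That gives a centre of (0.5905, 0.032) and an angle of -7.9°.

Call:
{"api": "send_rows", "payload": {"commands": [{"delta_pos":[0.8,-1.5,0],"yaw":-0.01},{"delta_pos":[1.4,-2.5,0],"yaw":-0.01},{"delta_pos":[1.8,-3.5,0],"yaw":0},{"delta_pos":[1.8,-3.5,0],"yaw":0},{"delta_pos":[1.8,-3.5,0],"yaw":0},{"delta_pos":[1.8,-3.5,0],"yaw":0},{"delta_pos":[1.8,-3.5,0],"yaw":0},{"delta_pos":[1.8,-3.5,0],"yaw":0},{"delta_pos":[1.5,-2.5,0],"yaw":0},{"delta_pos":[0.8,-1.5,0],"yaw":0}]}}

```text
t: 19.1
tcp_pos: [0.5871, 0.0256, 0.1945]
tool_rot: [0.997, -0.07, 0.017, -0.001]
force: [-0.7, 0.1, -1.8]
finger_gap: 0.085
```

Call:
{"api": "send_rows", "payload": {"commands": [{"delta_pos":[0,0,0],"yaw":0},{"delta_pos":[0,0,0],"yaw":0},{"delta_pos":[0,0,0],"yaw":0}]}}

```text
t: 19.48
tcp_pos: [0.5855, 0.0257, 0.1933]
tool_rot: [0.997, -0.071, 0.015, -0.001]
force: [-0.4, 0.1, -0.9]
finger_gap: 0.08
```

Call:
{"api": "send_rows", "payload": {"commands": [{"delta_pos":[0.3,0.3,-1],"yaw":0.005},{"delta_pos":[0.3,0.3,-2],"yaw":0},{"delta_pos":[0,0,-2],"yaw":0},{"delta_pos":[0,0,-1],"yaw":0},{"delta_pos":[0,0,-0.5],"yaw":0},{"delta_pos":[0,0,0],"yaw":0},{"delta_pos":[0,0,0],"yaw":0}]}}

```text
t: 20.35
tcp_pos: [0.5914, 0.0365, 0.126]
tool_rot: [0.998, -0.065, 0.016, -0.002]
force: [0.7, -0.0, -1.0]
finger_gap: 0.083
```

```bash
cat > caddy.py <<'E'
from h import *
import sys
def caddy(f,z):
    im=cv2.imread('pics/'+f);hsv=cv2.cvtColor(im,cv2.COLOR_BGR2HSV)
    m=((hsv[...,0]>5)&(hsv[...,0]<30)&(hsv[...,1]>60)&(hsv[...,2]>60)).astype(np.uint8)*255
    m[:140]=0;m[300:]=0;m[:,:240]=0;m[:,430:]=0
    P=np.vstack([c for c in cv2.findContours(m,cv2.RETR_EXTERNAL,cv2.CHAIN_APPROX_NONE)[0] if cv2.contourArea(c)>60])
    b=onz('top',cv2.boxPoints(cv2.minAreaRect(P)),z);s=[np.linalg.norm(b[1]-b[0]),np.linalg.norm(b[2]-b[1])]
    e=b[1]-b[0] if s[0]<s[1] else b[2]-b[1]
    an=np.arctan2(e[1],e[0]);x=np.radians(-7.86)
    d=b.mean(0)[:2]-[.5905,.032]
    print('caddy',b.mean(0).round(4),np.round(s,3),np.degrees(an).round(2),'off plate x,y',(d@[np.cos(x),np.sin(x)]).round(4),(d@[-np.sin(x),np.cos(x)]).round(4))
if __name__=='__main__':
    t=snap('top',sys.argv[1]);st=manip.sense();print(st['tcp_pos'],st['tool_rot'],st['force'])
    cv2.imwrite('pics/z'+sys.argv[1],cv2.resize(t[130:300,250:430],None,fx=3,fy=3,interpolation=cv2.INTER_CUBIC))
    caddy(sys.argv[1],float(sys.argv[2]) if len(sys.argv)>2 else st['tcp_pos'][2]-.0154)
E
python3 caddy.py t4.png
```

```text
[0.59144506 0.03652818 0.12608102] [ 0.99775855 -0.06495554  0.0159751  -0.00185826] [ 0.69260633 -0.07835936 -0.81514397]
caddy [0.5899 0.0366 0.1107] [0.192 0.241] -7.09 off plate x,y -0.0012 0.0045
```

View pics/zt4.png

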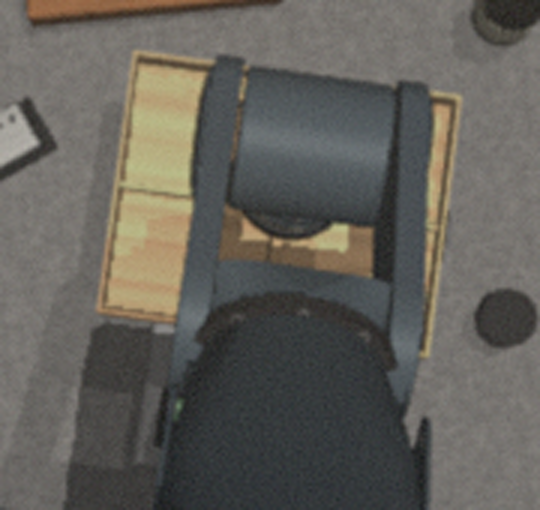

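Call:
{"api": "send_rows", "payload": {"commands": [{"delta_pos":[0.1,-0.25,-0.5],"yaw":-0.01},{"delta_pos":[0,-0.15,-0.4],"yaw":0},{"delta_pos":[0,0,-0.2],"yaw":0},{"delta_pos":[0,0,-0.1],"yaw":0},{"delta_pos":[0,0,0],"yaw":0}]}}

```text
t: 21.02
tcp_pos: [0.5931, 0.0318, 0.1141]
tool_rot: [0.997, -0.071, 0.017, -0.002]
force: [0.0, 0.9, -1.0]
finger_gap: 0.083
```

```bash
python3 caddy.py t5.png
```

```text
[0.593156   0.03177061 0.1142162 ] [ 0.99735829 -0.07060589  0.01698233 -0.00169027] [ 0.05598404 -0.23298355 -2.41866858]
caddy [0.5915 0.0321 0.0988] [0.192 0.241] -7.63 off plate x,y 0.001 0.0003
```

Call:
{"api": "send_rows", "payload": {"commands": [{"delta_pos":[-0.05,0,-0.3],"yaw":0},{"delta_pos":[-0.05,0,-0.2],"yaw":0},{"delta_pos":[0,0,-0.15],"yaw":0},{"delta_pos":[0,0,-0.15],"yaw":0},{"delta_pos":[0,0,0],"yaw":0},{"delta_pos":[0,0,0],"yaw":0}]}}

```text
t: 21.82
tcp_pos: [0.5921, 0.0321, 0.1079]
tool_rot: [0.997, -0.07, 0.018, -0.002]
force: [-0.5, -0.3, -1.3]
finger_gap: 0.083
```

Call:
{"api": "send_rows", "payload": {"commands": [{"delta_pos":[0,0,-0.15],"yaw":0},{"delta_pos":[0,0,-0.1],"yaw":0},{"delta_pos":[0,0,0],"yaw":0}]}}

```text
t: 22.2
tcp_pos: [0.5921, 0.0322, 0.1076]
tool_rot: [0.997, -0.07, 0.018, -0.001]
force: [-0.3, -0.7, -1.1]
finger_gap: 0.085
```

```bash
python3 caddy.py t6.png .092
```

```text
[0.59204869 0.03221788 0.10749866] [ 0.9973846  -0.0699524   0.01813083 -0.00137691] [-0.45980983  0.04142262  2.1493381 ]
caddy [0.5902 0.0321 0.092 ] [0.192 0.241] -7.93 off plate x,y -0.0003 0.0001
```

Call:
{"api": "send_rows", "payload": {"commands": [{"delta_pos":[0,0,0],"yaw":0},{"delta_pos":[0,0,0],"yaw":0},{"delta_pos":[0,0,0],"yaw":0},{"delta_pos":[0,0,0],"yaw":0},{"delta_pos":[0,0,0],"yaw":0},{"delta_pos":[0,0,0],"yaw":0}], "grip": -1}}

```text
t: 23.0
tcp_pos: [0.5923, 0.0322, 0.1065]
tool_rot: [0.997, -0.07, 0.018, -0.002]
force: [-1.5, 0.7, 1.0]
finger_gap: 1.0
```

Call:
{"api": "send_rows", "payload": {"commands": [{"delta_pos":[0,0,1],"yaw":0},{"delta_pos":[0,0,2],"yaw":0},{"delta_pos":[0,0,3],"yaw":0},{"delta_pos":[0,0,4],"yaw":0},{"delta_pos":[0,0,1],"yaw":0},{"delta_pos":[-4,-0.4,0],"yaw":0},{"delta_pos":[-4,-0.4,0],"yaw":0},{"delta_pos":[-4,-0.4,0],"yaw":0},{"delta_pos":[-3.5,-0.4,0],"yaw":0},{"delta_pos":[-1.5,0,0],"yaw":0}]}}

```text
t: 24.25
tcp_pos: [0.4166, 0.0163, 0.2207]
tool_rot: [0.997, -0.07, 0.018, -0.002]
force: [0.9, 0.1, -0.5]
finger_gap: 1.0
```

Call:
{"api": "send_rows", "payload": {"commands": [{"delta_pos":[0,0,0],"yaw":0},{"delta_pos":[0,0,0],"yaw":0},{"delta_pos":[0,0,0],"yaw":0},{"delta_pos":[0,0,0],"yaw":0},{"delta_pos":[0,0,0],"yaw":0},{"delta_pos":[0,0,0],"yaw":0}], "grip": 1}}

```text
t: 25.0
tcp_pos: [0.4211, 0.0158, 0.2209]
tool_rot: [0.997, -0.07, 0.02, -0.001]
force: [-1.3, -0.0, 0.3]
finger_gap: 0.003
```

```bash
python3 caddy.py t7.png .092; python3 - <<'E'
from h import *
s=snap('scene','s7.png');cv2.imwrite('pics/c7.png',cv2.resize(s[150:350,220:470],None,fx=3,fy=3,interpolation=cv2.INTER_CUBIC))
E
```

```text
[0.42107495 0.01580053 0.22087775] [ 0.99735395 -0.0698723   0.02001778 -0.00149754] [ 0.05961624 -0.16899233 -0.65675841]
caddy [0.5902 0.0325 0.092 ] [0.192 0.241] -7.87 off plate x,y -0.0004 0.0004
```

View pics/c7.png

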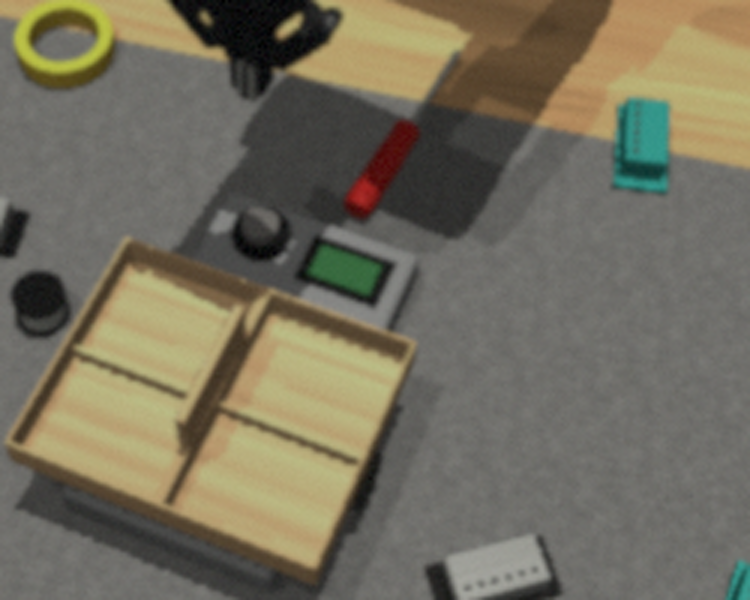

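The caddy is level and centred on the plate, with offsets under 1 mm. The closed fingers are above the button at crop (262,230), so I'll press it.

Call:
{"api": "send_rows", "payload": {"commands": [{"delta_pos":[-0.2,0,-3],"yaw":0},{"delta_pos":[0,0,-4],"yaw":0},{"delta_pos":[0,0,-3.5],"yaw":0},{"delta_pos":[0,0,-2],"yaw":0},{"delta_pos":[0,0,-1],"yaw":0},{"delta_pos":[0,0,0],"yaw":0},{"delta_pos":[0,0,0],"yaw":0}]}}

```text
t: 25.98
tcp_pos: [0.4223, 0.015, 0.0842]
tool_rot: [0.997, -0.07, 0.024, -0.001]
force: [-1.1, -0.0, -0.5]
finger_gap: -0.001
```

Call:
{"api": "send_rows", "payload": {"commands": [{"delta_pos":[-0.3,0,-1],"yaw":0},{"delta_pos":[0,0,-0.8],"yaw":0},{"delta_pos":[0,0,-0.3],"yaw":0},{"delta_pos":[0,0,0],"yaw":0},{"delta_pos":[0,0,0],"yaw":0}]}}

```text
t: 26.6
tcp_pos: [0.4202, 0.0148, 0.0632]
tool_rot: [0.997, -0.07, 0.026, -0.0]
force: [-0.3, -0.9, -0.4]
finger_gap: 0.0
```

Call:
{"api": "send_rows", "payload": {"commands": [{"delta_pos":[0,0,-0.4],"yaw":0},{"delta_pos":[0,0,-0.3],"yaw":0},{"delta_pos":[0,0,-0.3],"yaw":0},{"delta_pos":[0,0,-0.2],"yaw":0}]}}

```text
t: 27.1
tcp_pos: [0.4205, 0.0147, 0.0512]
tool_rot: [0.997, -0.07, 0.027, -0.0]
force: [-0.8, -0.6, 10.4]
finger_gap: -0.002
```

Call:
{"api": "send_rows", "payload": {"commands": [{"delta_pos":[0,0,-0.1],"yaw":0},{"delta_pos":[0,0,-0.1],"yaw":0}]}}

```text
t: 27.35
tcp_pos: [0.4205, 0.0147, 0.0509]
tool_rot: [0.997, -0.07, 0.028, -0.0]
force: [-2.3, -0.6, 19.7]
finger_gap: 0.002
```

Call:
{"api": "send_rows", "payload": {"commands": [{"delta_pos":[0,0,1],"yaw":0},{"delta_pos":[0,0,3],"yaw":0},{"delta_pos":[0,0,5],"yaw":0},{"delta_pos":[0,0,5],"yaw":0},{"delta_pos":[0,0,2],"yaw":0},{"delta_pos":[0,0,0],"yaw":0}]}}

```text
t: 28.1
tcp_pos: [0.4199, 0.0148, 0.2154]
tool_rot: [0.997, -0.07, 0.028, -0.0]
force: [-0.2, 0.3, -0.9]
finger_gap: 0.001
```

```bash
cat > pk.py <<'E'
from h import *
import sys
st=manip.sense();print('tcp',st['tcp_pos'].round(4),'rot',st['tool_rot'].round(3),'q',st['q'].round(2))
tz=np.degrees(2*np.arctan2(st['tool_rot'][1],st['tool_rot'][0]))-90;print('tool y ang',tz.round(1))
im=snap('top',sys.argv[1]);hsv=cv2.cvtColor(im,cv2.COLOR_BGR2HSV)
m=((hsv[...,1]<45)&(hsv[...,2]>120)).astype(np.uint8)*255
for c in cv2.findContours(m,cv2.RETR_EXTERNAL,cv2.CHAIN_APPROX_NONE)[0]:
    a=cv2.contourArea(c)
    if not 280<a<600: continue
    r=cv2.minAreaRect(c)
    b=onz('top',cv2.boxPoints(r),.03);s=[np.linalg.norm(b[1]-b[0]),np.linalg.norm(b[2]-b[1])]
    e=b[1]-b[0] if s[0]<s[1] else b[2]-b[1]
    print('px',np.round(r[0],1),int(a),'ctr',b.mean(0).round(4),np.round(s,3),'short-axis ang',np.degrees(np.arctan2(e[1],e[0])).round(1))
E
python3 pk.py t8.png; python3 -c "
from caddy import *
caddy('t8.png',.092)"
```

```text
tcp [0.4199 0.0148 0.2154] rot [ 0.997 -0.07   0.028 -0.   ] q [-0.24  0.26  1.98  0.01  0.85  1.46]
tool y ang -98.0
px [513.3 268.9] 402 ctr [ 0.4381 -0.358   0.03  ] [0.035 0.067] short-axis ang -24.1
px [458.4 263.1] 414 ctr [ 0.4508 -0.2319  0.03  ] [0.067 0.036] short-axis ang -176.3
px [467.1 190.5] 440 ctr [ 0.6177 -0.2532  0.03  ] [0.047 0.07 ] short-axis ang -61.8
px [245.8 178.2] 419 ctr [0.643  0.2553 0.03  ] [0.068 0.036] short-axis ang -149.6
caddy [0.5902 0.0324 0.092 ] [0.192 0.241] -8.03 off plate x,y -0.0004 0.0003
```

Zeroed: 10–20 N on the bottomed button, then released. Next is pickup B at (0.451, -0.232).

Call:
{"api": "send_rows", "payload": {"commands": [{"delta_pos":[0.3,-1,0],"yaw":0.178},{"delta_pos":[0.3,-2.5,0],"yaw":0.178},{"delta_pos":[0.3,-3,0],"yaw":0.178},{"delta_pos":[0.3,-3,0],"yaw":0.178},{"delta_pos":[0.3,-3,0],"yaw":0.178},{"delta_pos":[0.3,-3,0],"yaw":0.178},{"delta_pos":[0.3,-3,0],"yaw":0.178},{"delta_pos":[0.3,-3,-1],"yaw":0.178},{"delta_pos":[0.3,-2,-2],"yaw":0.178},{"delta_pos":[0.3,-1,-2],"yaw":0.17}], "grip": -1}}

```text
t: 29.4
tcp_pos: [0.4402, -0.2332, 0.1457]
tool_rot: [0.663, 0.748, 0.004, -0.028]
force: [-0.5, -0.1, -0.4]
finger_gap: 0.999
```

Call:
{"api": "send_rows", "payload": {"commands": [{"delta_pos":[0,0,-2],"yaw":0},{"delta_pos":[0,0,-1],"yaw":0},{"delta_pos":[0,0,0],"yaw":0},{"delta_pos":[0,0,0],"yaw":0}]}}

```text
t: 29.9
tcp_pos: [0.4371, -0.2315, 0.1084]
tool_rot: [0.663, 0.748, 0.004, -0.035]
force: [0.6, 0.1, 0.1]
finger_gap: 1.001
```

Call:
{"api": "send_rows", "payload": {"commands": [{"delta_pos":[0.5,0,-0.8],"yaw":-0.03},{"delta_pos":[0.5,0,-0.8],"yaw":-0.025},{"delta_pos":[0.4,0,-0.8],"yaw":0},{"delta_pos":[0,0,-0.8],"yaw":0},{"delta_pos":[0,0,-0.8],"yaw":0},{"delta_pos":[0,0,-0.8],"yaw":0},{"delta_pos":[0,0,-0.8],"yaw":0},{"delta_pos":[0,0,0],"yaw":0}]}}

```text
t: 30.9
tcp_pos: [0.4529, -0.2317, 0.0495]
tool_rot: [0.685, 0.728, 0.005, -0.033]
force: [0.2, -0.4, -0.2]
finger_gap: 1.002
```

```bash
python3 - <<'E'
from h import *
st=manip.sense();print(st['tcp_pos'],st['tool_rot'].round(4),st['q'].round(4),st['qd'].round(4))
E
```

```text
[ 0.45290454 -0.23165345  0.04954156] [ 0.6847  0.7281  0.0048 -0.0332] [-0.7006  0.6885  1.8156  0.0203  0.7033 -0.7779] [ 0.0003 -0.0048 -0.0054 -0.0005 -0.0021  0.0007]
```

Call:
{"api": "send_rows", "payload": {"commands": [{"delta_pos":[-0.1,0,-0.8],"yaw":0},{"delta_pos":[-0.1,0,-0.8],"yaw":0},{"delta_pos":[0,0,-0.8],"yaw":0},{"delta_pos":[0,0,-0.8],"yaw":0},{"delta_pos":[0,0,-0.4],"yaw":0},{"delta_pos":[0,0,0],"yaw":0}]}}

```text
t: 31.65
tcp_pos: [0.4509, -0.2319, 0.0111]
tool_rot: [0.685, 0.728, 0.005, -0.033]
force: [-0.1, -0.2, 0.3]
finger_gap: 0.995
```

```bash
python3 pk.py t9.png; python3 - <<'E'
from h import *
s=snap('scene','s9.png');cv2.imwrite('pics/c9.png',cv2.resize(s[150:300,130:330],None,fx=4,fy=4,interpolation=cv2.INTER_CUBIC))
E
```

```text
tcp [ 0.4509 -0.2319  0.0111] rot [ 0.685  0.728  0.005 -0.033] q [-0.7   0.76  1.83  0.02  0.62 -0.78]
tool y ang 3.5
px [467.2 190.4] 457 ctr [ 0.618  -0.2534  0.03  ] [0.048 0.07 ] short-axis ang -63.1
px [244.7 176.3] 443 ctr [0.6474 0.2578 0.03  ] [0.068 0.047] short-axis ang -149.9
```

View pics/c9.png

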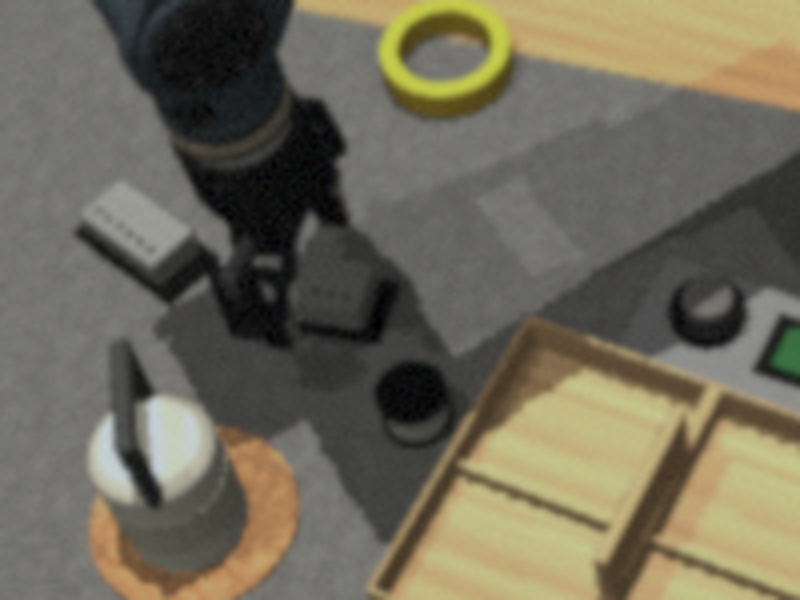

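The jaws straddle pickup B at crop (330,290), clear of the neighbouring pickup and the spool. Closing.

Call:
{"api": "send_rows", "payload": {"commands": [{"delta_pos":[0,0,-0.1],"yaw":0},{"delta_pos":[0,0,0],"yaw":0},{"delta_pos":[0,0,0],"yaw":0},{"delta_pos":[0,0,0],"yaw":0},{"delta_pos":[0,0,0],"yaw":0},{"delta_pos":[0,0,0],"yaw":0}], "grip": 1, "force": 45}}

```text
t: 32.5
tcp_pos: [0.4515, -0.2323, 0.0114]
tool_rot: [0.685, 0.728, 0.005, -0.032]
force: [-0.4, 0.3, 0.2]
finger_gap: 0.436
```

Call:
{"api": "send_rows", "payload": {"commands": [{"delta_pos":[0,0,0.5],"yaw":0},{"delta_pos":[0,0,1.5],"yaw":0},{"delta_pos":[0,0,2.5],"yaw":0},{"delta_pos":[0,0,3],"yaw":0},{"delta_pos":[0,0,3],"yaw":0},{"delta_pos":[0,0,3],"yaw":0},{"delta_pos":[0,0,2.5],"yaw":0},{"delta_pos":[0,0,1],"yaw":0},{"delta_pos":[0,0,0],"yaw":0}]}}

```text
t: 33.62
tcp_pos: [0.4497, -0.2308, 0.192]
tool_rot: [0.685, 0.728, 0.005, -0.031]
force: [-0.0, -0.6, -2.4]
finger_gap: 0.436
```

Call:
{"api": "send_rows", "payload": {"commands": [{"delta_pos":[0.5,1,0],"yaw":-0.02},{"delta_pos":[0.9,2,0],"yaw":-0.02},{"delta_pos":[0.9,2.5,0],"yaw":-0.02},{"delta_pos":[0.9,2.5,0],"yaw":-0.02},{"delta_pos":[0.9,2.5,0],"yaw":-0.02},{"delta_pos":[0.9,2.5,0],"yaw":-0.02},{"delta_pos":[0.9,2.5,0],"yaw":-0.02},{"delta_pos":[0.9,2.5,0],"yaw":-0.02},{"delta_pos":[0.9,1.5,0],"yaw":-0.02},{"delta_pos":[0.4,0.8,0],"yaw":-0.02}]}}

```text
t: 34.88
tcp_pos: [0.5244, -0.019, 0.1801]
tool_rot: [0.757, 0.652, 0.003, -0.042]
force: [0.7, 0.8, -2.6]
finger_gap: 0.433
```

Call:
{"api": "send_rows", "payload": {"commands": [{"delta_pos":[0,0,0],"yaw":0},{"delta_pos":[0,0,0],"yaw":0}]}}

```text
t: 35.12
tcp_pos: [0.5234, -0.019, 0.1789]
tool_rot: [0.757, 0.652, 0.002, -0.043]
force: [-0.2, 0.6, -2.1]
finger_gap: 0.433
```

```bash
python3 pk.py t10.png; python3 -c "
from caddy import *
caddy('t10.png',.092)"
```

```text
tcp [ 0.5234 -0.019   0.1789] rot [ 0.757  0.652  0.002 -0.043] q [-0.28  0.49  1.7   0.06  1.03 -0.16]
tool y ang -8.5
px [467.3 190.4] 465 ctr [ 0.618  -0.2537  0.03  ] [0.048 0.07 ] short-axis ang -61.4
caddy [0.5907 0.0329 0.092 ] [0.192 0.24 ] -7.8 off plate x,y 0.0 0.0009
```

Call:
{"api": "send_rows", "payload": {"commands": [{"delta_pos":[0.4,0,-0.8],"yaw":0.01},{"delta_pos":[0.4,0,-1],"yaw":0},{"delta_pos":[0.3,0,-1],"yaw":0},{"delta_pos":[0,0,-1],"yaw":0},{"delta_pos":[0,0,-1],"yaw":0},{"delta_pos":[0,0,-0.8],"yaw":0},{"delta_pos":[0,0,-0.4],"yaw":0},{"delta_pos":[0,0,0],"yaw":0}]}}

```text
t: 36.17
tcp_pos: [0.5344, -0.0203, 0.1138]
tool_rot: [0.754, 0.655, 0.002, -0.044]
force: [-0.1, 0.5, -2.9]
finger_gap: 0.427
```

```bash
python3 - <<'E'
from h import *
st=manip.sense();print(st['tcp_pos'],st['tool_rot'].round(4))
s=snap('scene','s11.png');cv2.imwrite('pics/c11.png',cv2.resize(s[170:320,210:380],None,fx=4,fy=4,interpolation=cv2.INTER_CUBIC))
E
```

```text
[ 0.53443404 -0.02029501  0.11379952] [ 0.7541  0.6553  0.0017 -0.0439]
```

View pics/c11.png

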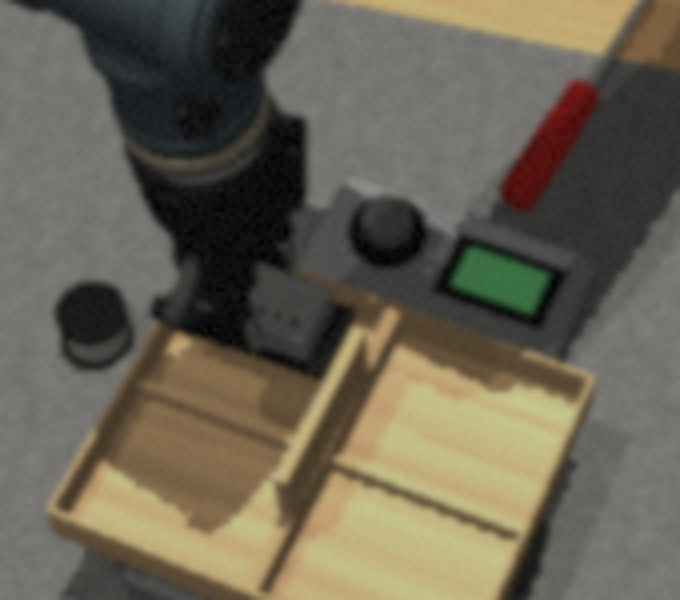

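Call:
{"api": "send_rows", "payload": {"commands": [{"delta_pos":[0,0,-0.8],"yaw":0},{"delta_pos":[0,0,-0.8],"yaw":0},{"delta_pos":[0,0,-0.6],"yaw":0},{"delta_pos":[0,0,-0.4],"yaw":0},{"delta_pos":[0,0,-0.3],"yaw":0},{"delta_pos":[0,0,0],"yaw":0}]}}

```text
t: 36.98
tcp_pos: [0.535, -0.0204, 0.0835]
tool_rot: [0.754, 0.655, 0.002, -0.043]
force: [0.6, 0.4, -1.5]
finger_gap: 0.434
```

Call:
{"api": "send_rows", "payload": {"commands": [{"delta_pos":[0,0,-0.2],"yaw":0},{"delta_pos":[0,0,-0.2],"yaw":0},{"delta_pos":[0,0,-0.1],"yaw":0},{"delta_pos":[0,0,0],"yaw":0}]}}

```text
t: 37.48
tcp_pos: [0.5354, -0.0205, 0.0785]
tool_rot: [0.754, 0.655, 0.002, -0.043]
force: [-0.8, 0.9, -1.1]
finger_gap: 0.432
```

Call:
{"api": "send_rows", "payload": {"commands": [{"delta_pos":[0,0,-0.1],"yaw":0},{"delta_pos":[0,0,-0.1],"yaw":0},{"delta_pos":[0,0,0],"yaw":0}]}}

```text
t: 37.85
tcp_pos: [0.5355, -0.0206, 0.0768]
tool_rot: [0.754, 0.655, 0.003, -0.043]
force: [0.2, -0.5, -0.8]
finger_gap: 0.433
```

Call:
{"api": "send_rows", "payload": {"commands": [{"delta_pos":[0,0,0],"yaw":0},{"delta_pos":[0,0,0],"yaw":0},{"delta_pos":[0,0,0],"yaw":0},{"delta_pos":[0,0,0],"yaw":0}], "grip": -0.1}}

```text
t: 38.35
tcp_pos: [0.5361, -0.0207, 0.0772]
tool_rot: [0.754, 0.655, 0.003, -0.042]
force: [-0.1, -0.3, -0.3]
finger_gap: 0.547
```

Call:
{"api": "send_rows", "payload": {"commands": [{"delta_pos":[0,0,0.5],"yaw":0},{"delta_pos":[0,0,1],"yaw":0},{"delta_pos":[0,0,2],"yaw":0},{"delta_pos":[0,0,3],"yaw":0},{"delta_pos":[0,0,3],"yaw":0},{"delta_pos":[0,0,2],"yaw":0},{"delta_pos":[0,0,0],"yaw":0}]}}

```text
t: 39.22
tcp_pos: [0.5361, -0.0207, 0.1993]
tool_rot: [0.754, 0.655, 0.004, -0.041]
force: [-0.5, 0.2, 0.5]
finger_gap: 0.55
```

Call:
{"api": "send_rows", "payload": {"commands": [{"delta_pos":[0.5,0.5,0],"yaw":0.07},{"delta_pos":[0.8,1.5,0],"yaw":0.07},{"delta_pos":[0.8,2,0],"yaw":0.07},{"delta_pos":[0.8,2,0],"yaw":0.07},{"delta_pos":[0.8,2,0],"yaw":0.07},{"delta_pos":[0.8,2,0],"yaw":0.07},{"delta_pos":[0.8,2,0],"yaw":0.07},{"delta_pos":[0.8,1.5,0],"yaw":0.07},{"delta_pos":[0.5,1,0],"yaw":0.07},{"delta_pos":[0,0,0],"yaw":0.04}], "grip": -1}}

```text
t: 40.48
tcp_pos: [0.5999, 0.1372, 0.1908]
tool_rot: [0.481, 0.875, -0.015, -0.046]
force: [-0.3, -0.4, -0.3]
finger_gap: 1.004
```

```bash
python3 pk.py t12.png; python3 -c "
from caddy import *
caddy('t12.png',.092)
im=cv2.imread('pics/t12.png')
cv2.imwrite('pics/c12.png',cv2.resize(im[110:310,200:420],None,fx=3,fy=3,interpolation=cv2.INTER_CUBIC))"
```

```text
tcp [0.5999 0.1372 0.1908] rot [ 0.481  0.875 -0.015 -0.046] q [ 0.03  0.6   1.43  0.02  1.21 -0.54]
tool y ang 32.4
px [513.3 268.8] 418 ctr [ 0.4384 -0.3581  0.03  ] [0.036 0.068] short-axis ang -23.8
px [368.5 224.1] 473 ctr [ 0.5389 -0.0263  0.03  ] [0.038 0.072] short-axis ang -7.0
px [411.7 199.8] 314 ctr [ 0.5954 -0.1254  0.03  ] [0.095 0.054] short-axis ang -97.8
px [467.3 190.4] 459 ctr [ 0.618  -0.2537  0.03  ] [0.048 0.07 ] short-axis ang -61.8
caddy [0.5876 0.0121 0.092 ] [0.191 0.2  ] -8.03 off plate x,y -0.0002 -0.0201
```

View pics/c12.png

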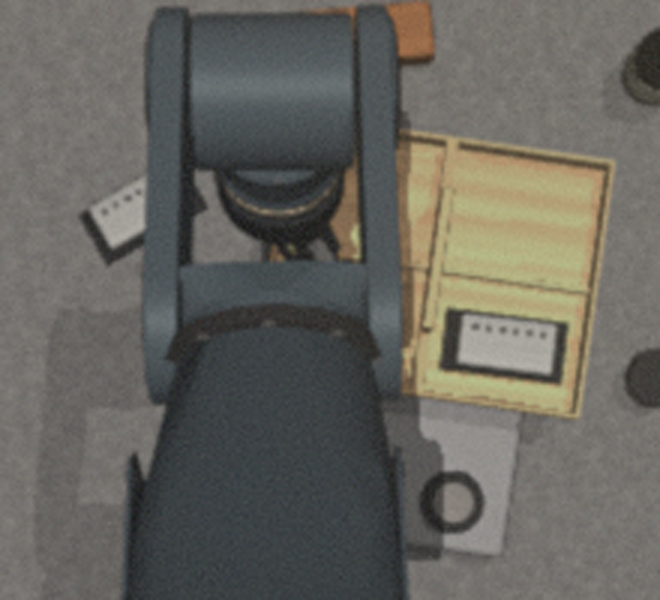

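Pickup B lies flat in its compartment at crop (505,345) and the caddy is level. The tool has picked up about a 5° lean from fast moves, so I'll try to undo it by going in fast and coming out slowly.

Call:
{"api": "send_rows", "payload": {"commands": [{"delta_pos":[-3.5,-0.8,0],"yaw":0},{"delta_pos":[-3.5,-0.8,0],"yaw":0},{"delta_pos":[-3.5,-0.8,0],"yaw":0},{"delta_pos":[-3.5,-0.8,0],"yaw":0},{"delta_pos":[0,0,0],"yaw":0},{"delta_pos":[0,0,0],"yaw":0}]}}

```text
t: 41.28
tcp_pos: [0.4544, 0.1078, 0.1868]
tool_rot: [0.479, 0.876, -0.016, -0.049]
force: [-0.0, -0.7, -0.5]
finger_gap: 0.999
```

```bash
cat > L.py <<'E'
from h import *
s=manip.sense();x,y,z,w=s['tool_rot'];print(s['tcp_pos'].round(4),'L',round(2*(x*z+y*w),4),round(2*(y*z-x*w),4),'yang',np.degrees(2*np.arctan2(y,x)).round(1)-90,s['q'].round(3))
E
python3 L.py
```

```text
[0.4544 0.1078 0.1868] L -0.1008 0.0193 yang 32.599999999999994 [-0.018  0.422  1.803  0.021  1.019 -0.6  ]
```

Call:
{"api": "send_rows", "payload": {"commands": [{"delta_pos":[1,0.5,0],"yaw":0},{"delta_pos":[1,0.5,0],"yaw":0},{"delta_pos":[1,0.5,0],"yaw":0},{"delta_pos":[1,0.5,0],"yaw":0},{"delta_pos":[1,0.5,0],"yaw":0},{"delta_pos":[1,0.5,0],"yaw":0},{"delta_pos":[1,0.5,0],"yaw":0},{"delta_pos":[1,0.5,0],"yaw":0},{"delta_pos":[1,0.5,0],"yaw":0},{"delta_pos":[1,0.5,0],"yaw":0}]}}

```text
t: 42.52
tcp_pos: [0.5647, 0.1621, 0.1862]
tool_rot: [0.479, 0.876, -0.015, -0.048]
force: [-0.4, 0.6, 0.2]
finger_gap: 0.997
```

```bash
python3 L.py
```

```text
[0.5647 0.1621 0.1862] L -0.098 0.0196 yang 32.7 [ 0.076  0.567  1.507  0.029  1.164 -0.507]
```

Call:
{"api": "send_rows", "payload": {"commands": [{"delta_pos":[-2,5,0],"yaw":0},{"delta_pos":[-2,5,0],"yaw":0},{"delta_pos":[-2,5,0],"yaw":0},{"delta_pos":[-2,5,0],"yaw":0},{"delta_pos":[-1,3,0],"yaw":0},{"delta_pos":[0,0,0],"yaw":0},{"delta_pos":[0,0,0],"yaw":0}]}}

```text
t: 43.4
tcp_pos: [0.4762, 0.3996, 0.1861]
tool_rot: [0.48, 0.876, -0.014, -0.046]
force: [0.6, -0.7, -1.0]
finger_gap: 1.0
```

```bash
python3 L.py; python3 pk.py t13.png | tail -n +3
```

```text
[0.4762 0.3996 0.1861] L -0.0936 0.0201 yang 32.5 [ 0.489  0.599  1.439  0.067  1.177 -0.107]
px [513.3 268.9] 406 ctr [ 0.4381 -0.358   0.03  ] [0.035 0.067] short-axis ang -24.3
px [368.5 224.1] 468 ctr [ 0.5389 -0.0261  0.03  ] [0.038 0.072] short-axis ang -7.0
px [467.2 190.4] 444 ctr [ 0.618  -0.2534  0.03  ] [0.048 0.07 ] short-axis ang -63.1
px [245.8 178.2] 425 ctr [0.6429 0.2552 0.03  ] [0.068 0.036] short-axis ang -149.6
px [491.5 118.5] 285 ctr [ 0.7864 -0.3119  0.03  ] [0.092 0.024] short-axis ang -109.7
```

Call:
{"api": "send_rows", "payload": {"commands": [{"delta_pos":[1,-0.9,0],"yaw":0},{"delta_pos":[1.1,-0.9,0],"yaw":0},{"delta_pos":[1.1,-0.9,0],"yaw":0},{"delta_pos":[1.1,-0.9,0],"yaw":0},{"delta_pos":[1.1,-0.9,0],"yaw":0},{"delta_pos":[1.1,-0.9,0],"yaw":0},{"delta_pos":[1.1,-0.9,0],"yaw":0},{"delta_pos":[1.1,-0.9,0],"yaw":0},{"delta_pos":[1.1,-0.9,0],"yaw":0},{"delta_pos":[1,-0.9,0],"yaw":0}]}}

```text
t: 44.7
tcp_pos: [0.5941, 0.2995, 0.1861]
tool_rot: [0.483, 0.874, -0.014, -0.046]
force: [-0.4, -0.1, -0.1]
finger_gap: 0.998
```

```bash
python3 L.py
```

```text
[0.5941 0.2995 0.1861] L -0.093 0.0201 yang 32.2 [ 0.279  0.662  1.306  0.047  1.258 -0.299]
```

Call:
{"api": "send_rows", "payload": {"commands": [{"delta_pos":[1,-0.9,-1],"yaw":-0.01},{"delta_pos":[1,-0.9,-1],"yaw":-0.01},{"delta_pos":[1,-0.9,-1.5],"yaw":-0.01},{"delta_pos":[1,-0.9,-1.5],"yaw":0},{"delta_pos":[0.6,-0.6,-1.5],"yaw":0},{"delta_pos":[0,0,-1.5],"yaw":0},{"delta_pos":[0,0,-1.5],"yaw":0},{"delta_pos":[0,0,-1.2],"yaw":0},{"delta_pos":[0,0,-0.6],"yaw":0},{"delta_pos":[0,0,0],"yaw":0}]}}

```text
t: 45.95
tcp_pos: [0.6415, 0.2545, 0.0626]
tool_rot: [0.497, 0.866, -0.014, -0.048]
force: [-0.2, -0.7, 0.7]
finger_gap: 1.0
```

```bash
python3 L.py
```

```text
[0.6415 0.2545 0.0626] L -0.0971 0.0227 yang 30.299999999999997 [ 0.198  0.842  1.302  0.047  1.09  -0.355]
```

Call:
{"api": "send_rows", "payload": {"commands": [{"delta_pos":[0,0.1,-1],"yaw":0},{"delta_pos":[0,0,-1.2],"yaw":0},{"delta_pos":[0,0,-1.2],"yaw":0},{"delta_pos":[0,0,-0.9],"yaw":0},{"delta_pos":[0,0,-0.5],"yaw":0},{"delta_pos":[0,0,0],"yaw":0},{"delta_pos":[0,0,0],"yaw":0}]}}

```text
t: 46.82
tcp_pos: [0.6422, 0.2559, 0.0123]
tool_rot: [0.497, 0.867, -0.014, -0.047]
force: [-0.0, 0.7, 1.0]
finger_gap: 0.998
```

```bash
python3 - <<'E'
from h import *
print(manip.sense()['tcp_pos'])
s=snap('scene','s14.png');cv2.imwrite('pics/c14.png',cv2.resize(s[250:400,310:480],None,fx=4,fy=4,interpolation=cv2.INTER_CUBIC))
E
```

```text
[0.6422074  0.25592832 0.01226203]
```

View pics/c14.png

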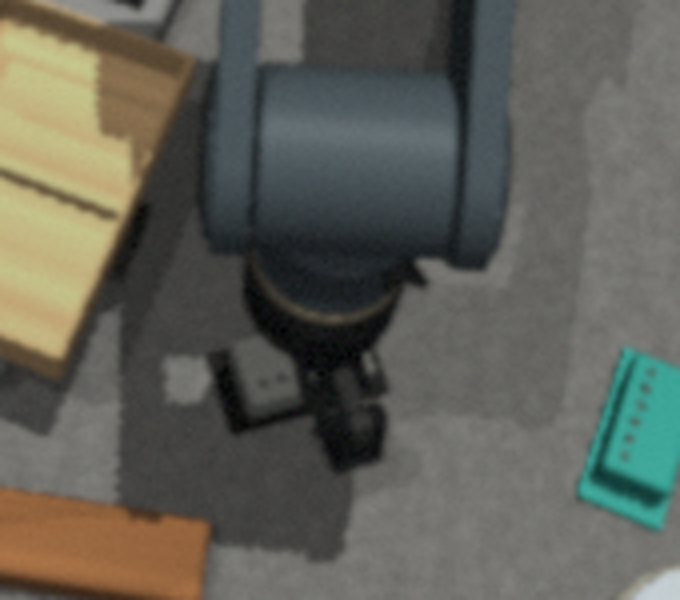

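The picture shows the front finger past pickup C's near side at crop (350,420), with the pickup between the jaws at (265,380). Grip and lift.

Call:
{"api": "send_rows", "payload": {"commands": [{"delta_pos":[0,0,0],"yaw":0},{"delta_pos":[0,0,0],"yaw":0},{"delta_pos":[0,0,0],"yaw":0},{"delta_pos":[0,0,0],"yaw":0},{"delta_pos":[0,0,0],"yaw":0},{"delta_pos":[0,0,0],"yaw":0}], "grip": 1, "force": 50}}

```text
t: 47.62
tcp_pos: [0.643, 0.2561, 0.0138]
tool_rot: [0.497, 0.867, -0.013, -0.046]
force: [-0.3, 0.1, -0.6]
finger_gap: 0.43
```

Call:
{"api": "send_rows", "payload": {"commands": [{"delta_pos":[0,0,0.5],"yaw":0},{"delta_pos":[0,0,1.5],"yaw":0},{"delta_pos":[0,0,2.5],"yaw":0},{"delta_pos":[0,0,3],"yaw":0},{"delta_pos":[0,0,3],"yaw":0},{"delta_pos":[0,0,3],"yaw":0},{"delta_pos":[0,0,2.5],"yaw":0},{"delta_pos":[0,0,1],"yaw":0},{"delta_pos":[0,0,0],"yaw":0}]}}

```text
t: 48.75
tcp_pos: [0.6413, 0.2558, 0.1942]
tool_rot: [0.497, 0.867, -0.013, -0.046]
force: [-0.4, 0.7, -3.0]
finger_gap: 0.435
```

```bash
python3 L.py
```

```text
[0.6413 0.2558 0.1942] L -0.0916 0.0237 yang 30.400000000000006 [ 0.2    0.689  1.223  0.043  1.315 -0.343]
```

Call:
{"api": "send_rows", "payload": {"commands": [{"delta_pos":[0,-1,0],"yaw":-0.06},{"delta_pos":[0,-1.8,0],"yaw":-0.068},{"delta_pos":[0,-2,0],"yaw":-0.068},{"delta_pos":[0,-2,0],"yaw":-0.068},{"delta_pos":[0.1,-2,0],"yaw":-0.068},{"delta_pos":[0.1,-2,0],"yaw":-0.068},{"delta_pos":[0.1,-2,0],"yaw":-0.068},{"delta_pos":[0.1,-2,0],"yaw":-0.068},{"delta_pos":[0,-1.4,0],"yaw":-0.068},{"delta_pos":[0,-0.8,0],"yaw":-0.066}]}}

```text
t: 50.0
tcp_pos: [0.6428, 0.0745, 0.1893]
tool_rot: [0.766, 0.64, 0.002, -0.051]
force: [0.5, -0.3, -1.8]
finger_gap: 0.433
```

Call:
{"api": "send_rows", "payload": {"commands": [{"delta_pos":[0,0,0],"yaw":0},{"delta_pos":[0,0,0],"yaw":0}]}}

```text
t: 50.25
tcp_pos: [0.643, 0.0728, 0.1896]
tool_rot: [0.767, 0.639, 0.003, -0.051]
force: [-0.8, -0.1, -1.6]
finger_gap: 0.433
```

```bash
python3 L.py; python3 caddy.py t15.png .092|tail -1
```

```text
[0.643  0.0728 0.1896] L -0.0607 0.0808 yang -10.400000000000006 [-0.095  0.625  1.373  0.08   1.213  0.057]
caddy [0.5907 0.0325 0.092 ] [0.192 0.241] -7.87 off plate x,y 0.0001 0.0005
```

Call:
{"api": "send_rows", "payload": {"commands": [{"delta_pos":[0.1,0.5,-0.8],"yaw":0.025},{"delta_pos":[0.1,0.5,-1],"yaw":0.02},{"delta_pos":[0,0.2,-1.2],"yaw":0},{"delta_pos":[0,0,-1.4],"yaw":0},{"delta_pos":[0,0,-1.4],"yaw":0},{"delta_pos":[0,0,-1.4],"yaw":0},{"delta_pos":[0,0,-1],"yaw":0},{"delta_pos":[0,0,-0.5],"yaw":0},{"delta_pos":[0,0,0],"yaw":0}]}}

```text
t: 51.42
tcp_pos: [0.6439, 0.0872, 0.0944]
tool_rot: [0.751, 0.658, 0.0, -0.052]
force: [-0.0, 0.1, -1.7]
finger_gap: 0.435
```

```bash
python3 L.py
```

```text
[0.6439 0.0872 0.0944] L -0.0679 0.078 yang -7.5 [-0.071  0.747  1.425  0.085  1.044  0.015]
```

Call:
{"api": "send_rows", "payload": {"commands": [{"delta_pos":[0.05,-0.1,-0.5],"yaw":0},{"delta_pos":[0,-0.1,-0.4],"yaw":0},{"delta_pos":[0,0,-0.2],"yaw":0},{"delta_pos":[0,0,-0.2],"yaw":0},{"delta_pos":[0,0,0],"yaw":0}]}}

```text
t: 52.05
tcp_pos: [0.6457, 0.0849, 0.0821]
tool_rot: [0.751, 0.658, 0.001, -0.051]
force: [0.5, -0.8, -1.6]
finger_gap: 0.433
```

Call:
{"api": "send_rows", "payload": {"commands": [{"delta_pos":[0,0,-0.1],"yaw":0},{"delta_pos":[0,0,-0.1],"yaw":0},{"delta_pos":[0,0,0],"yaw":0}]}}

```text
t: 52.42
tcp_pos: [0.6458, 0.085, 0.0802]
tool_rot: [0.751, 0.658, 0.001, -0.05]
force: [0.9, 0.1, -2.2]
finger_gap: 0.436
```

Call:
{"api": "send_rows", "payload": {"commands": [{"delta_pos":[0,0,-0.1],"yaw":0},{"delta_pos":[0,0,-0.1],"yaw":0},{"delta_pos":[0,0,0],"yaw":0}]}}

```text
t: 52.8
tcp_pos: [0.646, 0.085, 0.079]
tool_rot: [0.751, 0.658, 0.002, -0.05]
force: [0.1, 0.0, -1.8]
finger_gap: 0.428
```

Call:
{"api": "send_rows", "payload": {"commands": [{"delta_pos":[0,0,0],"yaw":0},{"delta_pos":[0,0,0],"yaw":0},{"delta_pos":[0,0,0],"yaw":0},{"delta_pos":[0,0,0],"yaw":0}], "grip": -0.1}}

```text
t: 53.3
tcp_pos: [0.6466, 0.085, 0.0792]
tool_rot: [0.751, 0.658, 0.002, -0.05]
force: [1.2, -0.7, 0.3]
finger_gap: 0.551
```

Call:
{"api": "send_rows", "payload": {"commands": [{"delta_pos":[0,0,0.5],"yaw":0},{"delta_pos":[0,0,1],"yaw":0},{"delta_pos":[0,0,2],"yaw":0},{"delta_pos":[0,0,3],"yaw":0},{"delta_pos":[0,0,3],"yaw":0},{"delta_pos":[0,0,2],"yaw":0},{"delta_pos":[0,0,0],"yaw":0}]}}

```text
t: 54.18
tcp_pos: [0.6469, 0.085, 0.2017]
tool_rot: [0.751, 0.658, 0.003, -0.049]
force: [-0.2, -0.2, -0.1]
finger_gap: 0.553
```

```bash
python3 L.py; python3 caddy.py t16.png .092|tail -1
```

```text
[0.6469 0.085  0.2017] L -0.0589 0.0775 yang -7.5 [-0.074  0.618  1.349  0.077  1.24   0.029]
caddy [0.5907 0.0324 0.092 ] [0.192 0.241] -7.89 off plate x,y 0.0001 0.0004
```

Call:
{"api": "send_rows", "payload": {"commands": [{"delta_pos":[-1,-1.5,0],"yaw":-0.03},{"delta_pos":[-1.7,-3.5,0],"yaw":-0.03},{"delta_pos":[-1.7,-3.5,0],"yaw":-0.03},{"delta_pos":[-1.7,-3.5,0],"yaw":-0.03},{"delta_pos":[-1.7,-3.5,0],"yaw":-0.03},{"delta_pos":[-1.7,-3.5,0],"yaw":-0.03},{"delta_pos":[-1.7,-3.5,0],"yaw":-0.03},{"delta_pos":[-1.7,-3.5,0],"yaw":-0.03},{"delta_pos":[-1.7,-3.5,0],"yaw":-0.03},{"delta_pos":[-1,-1.5,0],"yaw":-0.02}], "grip": -1}}

```text
t: 55.48
tcp_pos: [0.4693, -0.2361, 0.1889]
tool_rot: [0.843, 0.534, 0.002, -0.059]
force: [-0.2, 0.1, 0.3]
finger_gap: 1.002
```

```bash
python3 L.py; python3 pk.py t17.png|tail -n +3;python3 -c "
from caddy import *
caddy('t17.png',.092)
im=cv2.imread('pics/t17.png')
cv2.imwrite('pics/c17.png',cv2.resize(im[120:320,200:560],None,fx=2,fy=2,interpolation=cv2.INTER_CUBIC))"
```

```text
[ 0.4693 -0.2361  0.1889] L -0.0592 0.1022 yang -25.299999999999997 [-0.702  0.491  1.656  0.045  1.107 -0.282]
px [368.5 224.1] 479 ctr [ 0.5389 -0.0263  0.03  ] [0.038 0.072] short-axis ang -7.0
px [466.8 189.4] 455 ctr [ 0.6203 -0.2525  0.03  ] [0.049 0.065] short-axis ang -61.1
px [321.2 173.3] 479 ctr [0.6552 0.0824 0.03  ] [0.039 0.072] short-axis ang -7.7
caddy [0.5903 0.0324 0.092 ] [0.192 0.24 ] -7.85 off plate x,y -0.0002 0.0003
```

View pics/c17.png

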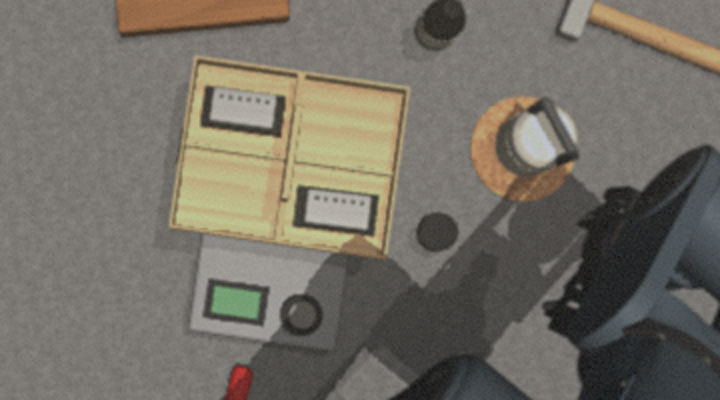

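Both placed pickups lie flat in crop compartments (243,110) and (336,209). The caddy is level and the canister is on its mat. The arm hides pickup A from the top camera, so I'll find it in the scene camera.

```bash
python3 - <<'E'
from h import *
def A(f):
    im=cv2.imread('pics/'+f);hsv=cv2.cvtColor(im,cv2.COLOR_BGR2HSV)
    m=((hsv[...,1]<50)&(hsv[...,2]>115)).astype(np.uint8)*255;m[:180]=0;m[260:]=0;m[:,:120]=0;m[:,230:]=0
    for c in cv2.findContours(m,cv2.RETR_EXTERNAL,cv2.CHAIN_APPROX_NONE)[0]:
        if cv2.contourArea(c)>80:
            r=cv2.minAreaRect(c);print(f,np.round(r,1) if 0 else r,onz('scene',[r[0]],.03).round(4))
A('scene0.png');A('s7.png');snap('scene','s17.png');A('s17.png')
E
```

```text
scene0.png ((207.7692413330078, 219.1538543701172), (27.06402587890625, 13.335897445678711), 11.309932708740234) [[ 0.4531 -0.2308  0.03  ]]
scene0.png ((163.2810821533203, 204.61351013183594), (24.556167602539062, 13.601470947265625), 36.02737045288086) [[ 0.4401 -0.3585  0.03  ]]
s7.png ((175.0, 253.5), (11.0, 20.0), 90.0) [[ 0.5664 -0.2688  0.03  ]]
s7.png ((207.6999969482422, 218.59999084472656), (27.224775314331055, 14.751273155212402), 12.528807640075684) [[ 0.4516 -0.2316  0.03  ]]
s7.png ((164.760009765625, 202.82000732421875), (24.600004196166992, 18.400001525878906), 36.869895935058594) [[ 0.4339 -0.3573  0.03  ]]
s17.png ((173.5, 254.0), (10.0, 19.0), 90.0) [[ 0.5686 -0.2717  0.03  ]]
s17.png ((174.5, 219.5), (79.0, 109.0), 90.0) [[ 0.4754 -0.3112  0.03  ]]
```

```bash
python3 - <<'E'
from h import *
for f in('scene0.png','s7.png','s17.png'):
  im=cv2.imread('pics/'+f);hsv=cv2.cvtColor(im,cv2.COLOR_BGR2HSV)
  for v in(130,140,150):
    m=((hsv[...,1]<50)&(hsv[...,2]>v)).astype(np.uint8)*255;m[:180]=0;m[245:]=0;m[:,:110]=0;m[:,195:]=0
    for c in cv2.findContours(m,cv2.RETR_EXTERNAL,cv2.CHAIN_APPROX_NONE)[0]:
        if cv2.contourArea(c)>80:
            r=cv2.minAreaRect(c);print(f,v,np.round(r[0],1),np.round(r[1],1),round(r[2],1),onz('scene',[r[0]],.03).round(4))
E
```

```text
scene0.png 130 [163.5 205. ] [22.2 12.5] 37.9 [[ 0.4409 -0.3574  0.03  ]]
scene0.png 140 [165.  203.4] [20.3  7.1] 36.0 [[ 0.4355 -0.3557  0.03  ]]
s7.png 130 [163.4 204.7] [23.  12.6] 36.9 [[ 0.4401 -0.3582  0.03  ]]
s7.png 140 [164.8 203.6] [21.4  8. ] 38.7 [[ 0.436 -0.356  0.03 ]]
s17.png 130 [163.6 204.9] [23.9 13.2] 35.0 [[ 0.4406 -0.3574  0.03  ]]
s17.png 140 [163.6 205. ] [22.  12.3] 37.9 [[ 0.4408 -0.3571  0.03  ]]
s17.png 150 [164.9 203.7] [20.2  7.2] 36.9 [[ 0.4362 -0.3558  0.03  ]]
```

Call:
{"api": "send_rows", "payload": {"commands": [{"delta_pos":[-0.3,-1.2,0],"yaw":0.01},{"delta_pos":[-0.3,-1.2,0],"yaw":0.01},{"delta_pos":[-0.3,-1.2,0],"yaw":0},{"delta_pos":[-0.3,-1.2,0],"yaw":0},{"delta_pos":[-0.3,-1.2,0],"yaw":0},{"delta_pos":[-0.3,-1.2,0],"yaw":0},{"delta_pos":[-0.3,-1.2,0],"yaw":0},{"delta_pos":[-0.3,-1.2,0],"yaw":0},{"delta_pos":[-0.3,-1.2,0],"yaw":0},{"delta_pos":[-0.3,-1,0],"yaw":0}]}}

```text
t: 56.82
tcp_pos: [0.4373, -0.3596, 0.188]
tool_rot: [0.837, 0.544, 0.001, -0.06]
force: [-0.4, 0.6, -0.8]
finger_gap: 0.999
```

```bash
python3 L.py
```

```text
[ 0.4373 -0.3596  0.188 ] L -0.0634 0.1025 yang -24.0 [-0.894  0.548  1.542  0.016  1.171 -0.483]
```

Call:
{"api": "send_rows", "payload": {"commands": [{"delta_pos":[0,0.2,-1.2],"yaw":0},{"delta_pos":[0,0.15,-1.5],"yaw":0},{"delta_pos":[0,0,-1.5],"yaw":0},{"delta_pos":[0,0,-1.5],"yaw":0},{"delta_pos":[0,0,-1.5],"yaw":0},{"delta_pos":[0,0,-1.5],"yaw":0},{"delta_pos":[0,0,-1.5],"yaw":0},{"delta_pos":[0,0,-1.2],"yaw":0},{"delta_pos":[0,0,-0.6],"yaw":0},{"delta_pos":[0,0,0],"yaw":0}]}}

```text
t: 58.08
tcp_pos: [0.4366, -0.3544, 0.0578]
tool_rot: [0.837, 0.544, 0.001, -0.062]
force: [-0.5, 0.0, -0.1]
finger_gap: 0.997
```

```bash
python3 L.py
```

```text
[ 0.4366 -0.3544  0.0578] L -0.0656 0.1059 yang -23.900000000000006 [-0.889  0.733  1.631  0.02   0.902 -0.485]
```

Call:
{"api": "send_rows", "payload": {"commands": [{"delta_pos":[0.05,-0.15,-1],"yaw":0},{"delta_pos":[0,0,-1.2],"yaw":0},{"delta_pos":[0,0,-1],"yaw":0},{"delta_pos":[0,0,-0.7],"yaw":0},{"delta_pos":[0,0,-0.4],"yaw":0},{"delta_pos":[0,0,0],"yaw":0}]}}

```text
t: 58.82
tcp_pos: [0.4375, -0.3565, 0.0124]
tool_rot: [0.837, 0.544, 0.001, -0.061]
force: [-0.6, 0.2, 0.0]
finger_gap: 0.998
```

Call:
{"api": "send_rows", "payload": {"commands": [{"delta_pos":[0,0,0],"yaw":0},{"delta_pos":[0,0,0],"yaw":0},{"delta_pos":[0,0,0],"yaw":0},{"delta_pos":[0,0,0],"yaw":0},{"delta_pos":[0,0,0],"yaw":0},{"delta_pos":[0,0,0],"yaw":0}], "grip": 1}}

```text
t: 59.58
tcp_pos: [0.438, -0.3571, 0.0137]
tool_rot: [0.837, 0.544, 0.002, -0.06]
force: [0.5, 0.2, 0.0]
finger_gap: 0.438
```

```bash
python3 L.py
```

```text
[ 0.438  -0.3571  0.0137] L -0.0631 0.1029 yang -23.900000000000006 [-0.89   0.806  1.637  0.022  0.819 -0.488]
```

Call:
{"api": "send_rows", "payload": {"commands": [{"delta_pos":[0,0,0.5],"yaw":0},{"delta_pos":[0,0,1.5],"yaw":0},{"delta_pos":[0,0,2.5],"yaw":0},{"delta_pos":[0,0,3],"yaw":0},{"delta_pos":[0,0,3],"yaw":0},{"delta_pos":[0,0,3],"yaw":0},{"delta_pos":[0,0,3],"yaw":0},{"delta_pos":[0,0,2.5],"yaw":0},{"delta_pos":[0,0,1],"yaw":0},{"delta_pos":[0,0,0],"yaw":0}]}}

```text
t: 60.82
tcp_pos: [0.4366, -0.3553, 0.2266]
tool_rot: [0.837, 0.544, 0.002, -0.059]
force: [0.0, 1.1, -1.8]
finger_gap: 0.438
```

Call:
{"api": "send_rows", "payload": {"commands": [{"delta_pos":[0.5,1,0],"yaw":0.013},{"delta_pos":[1,1.6,0],"yaw":0.013},{"delta_pos":[1,1.7,0],"yaw":0.013},{"delta_pos":[1,1.7,0],"yaw":0.013},{"delta_pos":[1,1.7,0],"yaw":0.013},{"delta_pos":[1,1.7,0],"yaw":0.013},{"delta_pos":[1,1.7,0],"yaw":0.013},{"delta_pos":[1,1.7,0],"yaw":0.013},{"delta_pos":[1,1.7,0],"yaw":0.013},{"delta_pos":[1,1.7,0],"yaw":0.013}]}}

```text
t: 62.08
tcp_pos: [0.5368, -0.1774, 0.2227]
tool_rot: [0.796, 0.602, -0.003, -0.063]
force: [0.5, -0.0, -2.2]
finger_gap: 0.438
```

Call:
{"api": "send_rows", "payload": {"commands": [{"delta_pos":[1,1.7,0],"yaw":0.013},{"delta_pos":[1,1.7,0],"yaw":0.013},{"delta_pos":[1,1.7,0],"yaw":0.013},{"delta_pos":[1,1.7,0],"yaw":0.013},{"delta_pos":[1,1.7,0],"yaw":0.013},{"delta_pos":[1,1.7,0],"yaw":0.013},{"delta_pos":[1,1.7,0],"yaw":0.013},{"delta_pos":[1,1.7,0],"yaw":0.013},{"delta_pos":[0.6,1,0],"yaw":0.013},{"delta_pos":[0,0,0],"yaw":0}]}}

```text
t: 63.32
tcp_pos: [0.6292, -0.018, 0.2223]
tool_rot: [0.755, 0.652, -0.007, -0.063]
force: [0.3, 0.2, -1.7]
finger_gap: 0.439
```

```bash
python3 L.py; python3 caddy.py t18.png .092|tail -1
```

```text
[ 0.6292 -0.018   0.2223] L -0.0926 0.0859 yang -8.400000000000006 [-0.236  0.585  1.355  0.064  1.312 -0.11 ]
caddy [0.5965 0.0759 0.092 ] [0.192 0.152] -97.62 off plate x,y -0.0001 0.0443
```

Call:
{"api": "send_rows", "payload": {"commands": [{"delta_pos":[0,-0.6,-0.8],"yaw":0.009},{"delta_pos":[0,-0.6,-1.2],"yaw":0},{"delta_pos":[0,-0.3,-1.5],"yaw":0},{"delta_pos":[0,0,-1.5],"yaw":0},{"delta_pos":[0,0,-1.5],"yaw":0},{"delta_pos":[0,0,-1.5],"yaw":0},{"delta_pos":[0,0,-1.5],"yaw":0},{"delta_pos":[0,0,-1.5],"yaw":0},{"delta_pos":[0,0,-0.8],"yaw":0},{"delta_pos":[0,0,0],"yaw":0}]}}

```text
t: 64.62
tcp_pos: [0.6269, -0.0365, 0.094]
tool_rot: [0.753, 0.654, -0.009, -0.064]
force: [-0.8, 0.4, -2.4]
finger_gap: 0.437
```

```bash
python3 L.py
```

```text
[ 0.6269 -0.0365  0.094 ] L -0.0976 0.0856 yang -8.0 [-0.263  0.74   1.45   0.065  1.07  -0.158]
```

Call:
{"api": "send_rows", "payload": {"commands": [{"delta_pos":[0.15,0.2,-0.5],"yaw":0},{"delta_pos":[0.05,0.1,-0.4],"yaw":0},{"delta_pos":[0,0,-0.2],"yaw":0},{"delta_pos":[0,0,-0.1],"yaw":0},{"delta_pos":[0,0,0],"yaw":0}]}}

```text
t: 65.25
tcp_pos: [0.6304, -0.0335, 0.0829]
tool_rot: [0.753, 0.655, -0.008, -0.063]
force: [0.2, 0.3, -1.3]
finger_gap: 0.438
```

Call:
{"api": "send_rows", "payload": {"commands": [{"delta_pos":[0,0,-0.1],"yaw":0},{"delta_pos":[0,0,-0.1],"yaw":0},{"delta_pos":[0,0,0],"yaw":0}]}}

```text
t: 65.62
tcp_pos: [0.6305, -0.0336, 0.0811]
tool_rot: [0.753, 0.655, -0.008, -0.063]
force: [-0.2, -0.6, -1.6]
finger_gap: 0.434
```

Call:
{"api": "send_rows", "payload": {"commands": [{"delta_pos":[0,0,-0.1],"yaw":0},{"delta_pos":[0,0,-0.1],"yaw":0},{"delta_pos":[0,0,0],"yaw":0}]}}

```text
t: 66.0
tcp_pos: [0.6306, -0.0337, 0.0789]
tool_rot: [0.753, 0.655, -0.008, -0.063]
force: [0.1, -0.2, -2.7]
finger_gap: 0.43
```

Call:
{"api": "send_rows", "payload": {"commands": [{"delta_pos":[0,0,0],"yaw":0},{"delta_pos":[0,0,0],"yaw":0},{"delta_pos":[0,0,0],"yaw":0},{"delta_pos":[0,0,0],"yaw":0}], "grip": -0.1}}

```text
t: 66.5
tcp_pos: [0.6313, -0.0338, 0.0798]
tool_rot: [0.753, 0.655, -0.007, -0.062]
force: [0.2, 0.6, -0.1]
finger_gap: 0.55
```

Call:
{"api": "send_rows", "payload": {"commands": [{"delta_pos":[0,0,0.5],"yaw":0},{"delta_pos":[0,0,1],"yaw":0},{"delta_pos":[0,0,2],"yaw":0},{"delta_pos":[0,0,3],"yaw":0},{"delta_pos":[0,0,3],"yaw":0},{"delta_pos":[0,0,3],"yaw":0},{"delta_pos":[0,0,1.5],"yaw":0},{"delta_pos":[0,0,0],"yaw":0}]}}

```text
t: 67.5
tcp_pos: [0.631, -0.0337, 0.2281]
tool_rot: [0.753, 0.655, -0.006, -0.061]
force: [-0.4, -0.1, -0.8]
finger_gap: 0.551
```

Call:
{"api": "send_rows", "payload": {"commands": [{"delta_pos":[-1.5,0.3,0],"yaw":0},{"delta_pos":[-2.2,0.5,0],"yaw":0},{"delta_pos":[-2.2,0.5,0],"yaw":0},{"delta_pos":[-2.2,0.5,0],"yaw":0},{"delta_pos":[-2.2,0.5,0],"yaw":0},{"delta_pos":[-2.2,0.5,0],"yaw":0},{"delta_pos":[-2.2,0.5,0],"yaw":0},{"delta_pos":[-2.2,0.5,0],"yaw":0},{"delta_pos":[-2.2,0.5,0],"yaw":0},{"delta_pos":[-1.5,0.3,0],"yaw":0}], "grip": 1}}

```text
t: 68.75
tcp_pos: [0.4111, 0.0152, 0.216]
tool_rot: [0.753, 0.654, -0.013, -0.071]
force: [0.2, -0.5, -0.5]
finger_gap: 0.002
```

```bash
python3 L.py; python3 pk.py t19.png|tail -n +3;python3 -c "
from caddy import *
caddy('t19.png',.092)
im=cv2.imread('pics/t19.png')
s=snap('scene','s19.png')
cv2.imwrite('pics/c19.png',np.hstack([cv2.resize(im[130:300,250:430],(400,378)),cv2.resize(s[160:350,210:390],(400,422))[:378]]))"
```

```text
[0.4111 0.0152 0.216 ] L -0.1124 0.0895 yang -8.099999999999994 [-0.278  0.315  1.889  0.063  1.072 -0.17 ]
px [467.1 190.5] 444 ctr [ 0.6177 -0.2533  0.03  ] [0.047 0.07 ] short-axis ang -61.7
px [375.  180.4] 470 ctr [ 0.6396 -0.0411  0.03  ] [0.038 0.072] short-axis ang -7.5
px [321.1 173.3] 469 ctr [0.6552 0.0827 0.03  ] [0.038 0.072] short-axis ang -6.7
px [491.3 118.9] 293 ctr [ 0.7852 -0.3115  0.03  ] [0.089 0.024] short-axis ang -109.3
caddy [0.5908 0.0326 0.092 ] [0.192 0.241] -7.63 off plate x,y 0.0002 0.0007
```

View pics/c19.png

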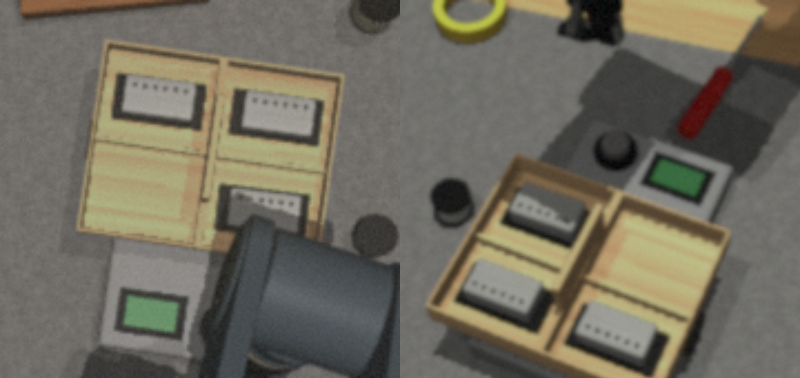

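All three pickups lie flat, one to a compartment, with two on -y and one on +y. The caddy is level and centred to under 1 mm. Now the final press.

Call:
{"api": "send_rows", "payload": {"commands": [{"delta_pos":[0.4,0,-1],"yaw":0},{"delta_pos":[0.3,0,-1.5],"yaw":0},{"delta_pos":[0,0,-1.5],"yaw":0},{"delta_pos":[0,0,-1.5],"yaw":0},{"delta_pos":[0,0,-1.5],"yaw":0},{"delta_pos":[0,0,-1.5],"yaw":0},{"delta_pos":[0,0,-1.5],"yaw":0},{"delta_pos":[0,0,-1.5],"yaw":0},{"delta_pos":[0,0,-1],"yaw":0},{"delta_pos":[0,0,0],"yaw":0}]}}

```text
t: 70.1
tcp_pos: [0.4313, 0.0114, 0.0805]
tool_rot: [0.754, 0.653, -0.01, -0.066]
force: [0.1, -0.1, 0.1]
finger_gap: -0.001
```

```bash
python3 L.py
```

```text
[0.4313 0.0114 0.0805] L -0.1022 0.0868 yang -8.200000000000003 [-0.274  0.587  1.966  0.086  0.713 -0.199]
```

Call:
{"api": "send_rows", "payload": {"commands": [{"delta_pos":[-0.6,0.2,0],"yaw":0},{"delta_pos":[-0.6,0.2,-0.5],"yaw":0},{"delta_pos":[0,0,-0.6],"yaw":0},{"delta_pos":[0,0,-0.3],"yaw":0},{"delta_pos":[0,0,0],"yaw":0}]}}

```text
t: 70.72
tcp_pos: [0.4193, 0.0155, 0.0665]
tool_rot: [0.754, 0.653, -0.01, -0.065]
force: [0.3, 0.3, -0.5]
finger_gap: 0.002
```

Call:
{"api": "send_rows", "payload": {"commands": [{"delta_pos":[0,0,-0.4],"yaw":0},{"delta_pos":[0,0,-0.4],"yaw":0},{"delta_pos":[0,0,-0.3],"yaw":0},{"delta_pos":[0,0,-0.2],"yaw":0}]}}

```text
t: 71.22
tcp_pos: [0.4198, 0.0153, 0.0532]
tool_rot: [0.754, 0.653, -0.009, -0.065]
force: [-0.4, 0.4, 4.7]
finger_gap: -0.001
```

Call:
{"api": "send_rows", "payload": {"commands": [{"delta_pos":[0,0,-0.2],"yaw":0},{"delta_pos":[0,0,-0.15],"yaw":0},{"delta_pos":[0,0,-0.1],"yaw":0}]}}

```text
t: 71.6
tcp_pos: [0.42, 0.0153, 0.0513]
tool_rot: [0.754, 0.654, -0.009, -0.065]
force: [-1.7, 0.5, 17.4]
finger_gap: -0.0
```

Call:
{"api": "send_rows", "payload": {"commands": [{"delta_pos":[0,0,1],"yaw":0},{"delta_pos":[0,0,2],"yaw":0},{"delta_pos":[0,0,3],"yaw":0},{"delta_pos":[0,0,4],"yaw":0},{"delta_pos":[0,0,3],"yaw":0},{"delta_pos":[0,0,1],"yaw":0},{"delta_pos":[0,-3,0],"yaw":0},{"delta_pos":[0,-3,0],"yaw":0},{"delta_pos":[0,-3,0],"yaw":0},{"delta_pos":[0,0,0],"yaw":0}]}}

```text
t: 72.85
tcp_pos: [0.4182, -0.0761, 0.1926]
tool_rot: [0.754, 0.654, -0.01, -0.066]
force: [-0.1, 0.1, 0.4]
finger_gap: 0.001
```

```bash
python3 L.py; python3 pk.py t20.png|tail -n +3;python3 -c "
from caddy import *
caddy('t20.png',.092)
s=snap('scene','s20.png')"
```

```text
[ 0.4182 -0.0761  0.1926] L -0.1007 0.087 yang -8.099999999999994 [-0.468  0.372  1.881  0.038  1.019 -0.348]
px [368.5 224.1] 472 ctr [ 0.5389 -0.0261  0.03  ] [0.038 0.072] short-axis ang -7.0
px [467.2 190.4] 455 ctr [ 0.618  -0.2534  0.03  ] [0.048 0.07 ] short-axis ang -63.1
px [375.1 180.4] 472 ctr [ 0.6397 -0.0413  0.03  ] [0.038 0.071] short-axis ang -8.0
px [321.1 173.3] 473 ctr [0.6552 0.0826 0.03  ] [0.038 0.072] short-axis ang -7.3
px [493.7 115. ] 330 ctr [ 0.7945 -0.3173  0.03  ] [0.113 0.044] short-axis ang -124.9
caddy [0.5902 0.0322 0.092 ] [0.192 0.241] -7.97 off plate x,y -0.0003 0.0002
```

View pics/s20.png

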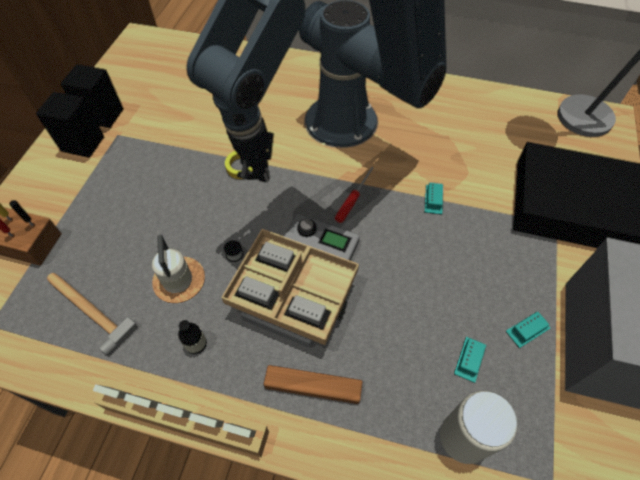

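The final picture shows the canister on the mat (172,272), three pickups in the level caddy (290,287), the bystanders unmoved, and no loose silver pickup left. Handing in.

```bash
python3 -c "
from station import manip
print(manip.sign_off())"
```

```text
the job is handed in; nothing more can be done
None
```

The job is done and handed in at about 73 s; the interface reported no verdict.

- **Canister:** it stands upright on the cork mat.
- **Caddy and zeroing:** I set the empty caddy level on the plate. I then pressed the button fully, bottoming it at up to about 20 N, and let it go.
- **Pickups:** there were three, and each lies flat in its own compartment. Two are on the -y side and one on the +y side.
- **Storing the weight:** I pressed the button fully again, bottoming it at about 17 N, and let it go. The fingers are clear of everything.

**Last checks:** the caddy is within 1 mm of the plate's centre, with its handle board within 0.2° of the plate's long side. It is level, and the pickups did not move after the last press. The bystanders and turquoise look-alikes look untouched in the final picture.

**Imperfect:** the tool built up a lean of about 8° during the run, and one attempt to reduce it did not work. The pickups still came to rest flat. Full button travel is inferred from fingertip height and force, as I had no direct reading of the button.

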